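# Put the lids on the storage containers

### The job

Close the four white storage containers on the kitchen bench: put on each the wooden lid that matches its shape and size, lying flat on the rim with its step down inside the mouth, the square and oblong lids lined up with their containers. Set the lids down rather than dropping them, and leave the containers standing where they are.

Things in the scene. Friction and masses are not known exactly. Their poses are not given: they have to be found in the camera images.
- lid_large_round_grip (a point): Large round lid, plate 120 mm and step 86 mm across, about 150 g. Grip: round, 26 mm across on a neck 8 mm high. Lies flat on the bench: 5 mm step below, 4 mm wooden plate, 32 mm black grip, 41 mm high in all. Point: on the centre line in the grip, 30 mm above the underside, 21 mm above the plate's top; z up. Seated, the plate lies on the rim, the point 25 mm above it; step has 8 mm play.
- lid_small_round_grip (a point): Small round lid, plate 90 mm and step 56 mm across, about 100 g. Grip: round, 24 mm across on a neck 8 mm high. Lies flat on the bench: 5 mm step below, 4 mm wooden plate, 32 mm black grip, 41 mm high in all. Point: on the centre line in the grip, 30 mm above the underside, 21 mm above the plate's top; z up. Seated, the plate lies on the rim, the point 25 mm above it; step has 8 mm play.
- lid_square_grip (a point): Square lid, plate 94 x 94 mm, step 60 x 60 mm, about 120 g. Grip: square, 24 x 24 mm. x and y lie along the sides of the plate and of the grip. Lies flat on the bench: 5 mm step below, 4 mm wooden plate, 32 mm black grip, 41 mm high in all. Point: on the centre line in the grip, 30 mm above the underside, 21 mm above the plate's top; z up. Seated, the plate lies on the rim, the point 25 mm above it; step has 8 mm play.
- lid_oblong_grip (a point): Oblong lid, plate 122 x 82 mm, step 88 x 48 mm, about 130 g, long sides along x. Grip: a bar 50 mm long (along x) and 20 mm wide (along y). Lies flat on the bench: 5 mm step below, 4 mm wooden plate, 32 mm black grip, 41 mm high in all. Point: on the centre line in the grip, 30 mm above the underside, 21 mm above the plate's top; z up. Seated, the plate lies on the rim, the point 25 mm above it; step has 8 mm play.
- crock_large_round_mouth (a point): Large round container, 110 mm across outside, 102 mm inside, 55 mm high, 0.55 kg. White ceramic, open at the top, empty, standing loose and upright on the bench, walls 4 mm, floor 6 mm thick. This point: the centre of the mouth, level with the rim; z is up.
- crock_small_round_mouth (a point): Small round container, 80 mm across outside, 72 mm inside, 60 mm high, 0.40 kg. White ceramic, open at the top, empty, standing loose and upright on the bench, walls 4 mm, floor 6 mm thick. This point: the centre of the mouth, level with the rim; z is up.
- crock_square_mouth (a point): Square container, 84 x 84 mm outside, 76 x 76 mm inside, 60 mm high, 0.45 kg; x and y along its sides. White ceramic, open at the top, empty, standing loose and upright on the bench, walls 4 mm, floor 6 mm thick. This point: the centre of the mouth, level with the rim; z is up.
- crock_oblong_mouth (a point): Oblong container, 112 x 72 mm outside, 104 x 64 mm inside, 50 mm high, 0.45 kg; long sides along x, short sides along y. White ceramic, open at the top, empty, standing loose and upright on the bench, walls 4 mm, floor 6 mm thick. This point: the centre of the mouth, level with the rim; z is up.
Mind the look-alikes: they are no part of the job. What is shaped like the part that bears lid_small_round_grip but blue or yellow is not meant.

How it is judged:
By the outcome, as a careful person would: the job done as asked, in the order asked, and still so for the second after the job is handed in, with the robot touching nothing.
It also fails if it takes over 104 s, if anything falls off the work surface, if the arm or the gripper's body presses on something with over 40 N, if the wrist force passes 120 N, or if a joint passes its speed limit or range.

### The arm

A 6-joint arm with a two-finger parallel gripper is mounted at the origin on the work surface. World frame = base frame: x ahead of the robot, y to its left, z up, the work surface at z = 0. Lengths are in m, angles in rad, forces in N, time in s.
With the tool pointing down it reaches from about 0.425 to 0.95 m from the base axis. Payload 3.5 kg.
Tool frame: the origin (TCP) lies at the very end of the fingers, on their centre line; the grasp point (between the pads) lies 19 mm behind it; z points along the fingers, x is the direction in which the jaws open and shut, and the axes are right-handed (so a half turn about z gives the same grasp; the last joint's range is limited). The gripper opens to 85 mm and grips with 20 to 120 N. Pads are 22 mm wide; open, the fingers measure 114 mm over their backs; the gripper's body (76 mm by 85 mm) begins 54 mm behind the grasp point. The pads swing forward as they close: fully open they stand 13 mm farther back than shut.
Start: joints at [1.023, 0.286, 1.577, -0, 1.279, -0.15], TCP at [0.261, 0.622, 0.231] pointing down, gripper open.
Joint ranges: [-2.77, 2.77], [-0.9, 2.22], [0.21, 2.48], [-1.53, 4.67], [0.24, 2.81], [-2.84, 2.84]. Speed limits (rad/s): [2.79, 2.79, 3.14, 3.14, 3.14, 3.14].

### API

Orientations are given as a rotation vector (axis times angle).
In Python, from station import bot, viewer, hand_in gives the robot as it stands. The module is installed in compiled form; this text tells all that it offers.
- The arm moves only by the shell command python3 -m pendant 'ROWS' [FORCE]. ROWS is JSON, a list of rows, each an object with "claw": the opening, from -1 (shut) to 1 (fully open); "offset": the shift along the tool's x, y, z each as a share of 15 cm, from -1 to 1, a list of three; "roll": the turn about the tool's z as a share of pi rad, from -1 to 1. A call has 1 to 5 rows; each row is the pose to reach, as a shift and turn from the pose commanded when the call began, along the tool's axes at that moment, turning the shorter way round; what a row does not reach only later rows make up. A row lasts 1/12 s, in which the tool goes at most 41.7 mm and 7.16 degrees, less where a joint would pass 70% of its speed; a pose out of reach is approached as far as the arm can. A call with a number of a shift or a turn outside -1 to 1 is refused whole. A call with a gripper value outside its range is refused whole. The fingers move at their own pace and stop on an object; FORCE is the grip in N (left out, the last holds). Time passes only in rows, so rows that repeat a pose let the fingers close. It gives the time, the measured TCP pose, the force and the opening at its end, in the units of the state.
- bot.read_state(): the state, without advancing time (a new reading comes with each control period).
- viewer.snapshot(name): name is "scene" or "side" or "wrist"; returns (picture, depth): 420x560x3 uint8, red, green, blue; 420x560 float32, m along the optical axis (not along the pixel's ray), 0 where there is no reading.
- viewer.camera_params(name): a dict with "vertical_fov" (degrees; the focal length in pixels is half the picture's height over the tangent of half this angle, whatever the lens; pixels are square), "cx", "cy" (the principal point, pixels), "distortion" ([k1, k2, p1, p2, k3] as OpenCV has them; the pictures are not rectified), "R" (3x3) and "t" (3): a world point X has camera coordinates R X + t. Camera axes: x right, y down, z forward; pixel columns grow to the right and rows downward; lengths in m; the calibration is good to about 2 mm. A picture is of the moment at which its call begins: read the wrist's pose just before it. camera_params takes no time and is no camera call; for the wrist camera it gives the pose at the moment of the call.
- hand_in(): hands the job in, once; it reports no verdict.
The state is a dict: "t": time; "q": joint angles; "joint_vel": joint speeds; "effort": joint torques, N m; "tcp_pos": TCP position; "ee_rot": TCP orientation; "wrist_force": force on the tool from outside, world axes, zero at the start; "moment": the same for the moment, N m; "gripper_width": finger opening in m.
Only numpy, scipy, OpenCV 4.12 (cv2) and the standard library are available. Lean on these libraries where they do the work, as an engineer would, in place of code of your own. Each camera call takes 0.05 s, during which the arm holds its last target.

## Working session

There is one attempt and no reset: what is moved stays moved. The work goes in short steps, Python scripts to look and compute and a shell command to move; the robot and the scene stay as the last step left them, time stands still between calls to the robot, and variables do not carry over. Pictures are saved under pics/ and viewed, and the job is handed in when it is done.

```bash
ls; mkdir -p pics; python3 - <<'E'
from station import bot, viewer
import cv2, numpy as np
s=bot.read_state(); print({k:np.round(v,4).tolist() for k,v in s.items()})
for n in ["scene","side","wrist"]:
    p=viewer.camera_params(n); print(n,p)
    im,d=viewer.snapshot(n)
    np.savez(f"pics/{n}0.npz",im=im,d=d,R=p["R"],t=p["t"])
    cv2.imwrite(f"pics/{n}0.png",im[:,:,::-1])
E
```

```text
pics
{'t': 0.0, 'q': [1.023, 0.2872, 1.5782, 0.0, 1.2786, -0.15], 'joint_vel': [-0.0004, -0.0006, 0.0013, -0.0014, -0.0028, 0.0007], 'effort': [0.0001, -40.5958, -29.2639, -0.0001, 0.0056, -0.0], 'tcp_pos': [0.2611, 0.6217, 0.2299], 'ee_rot': [2.6157, 1.7382, -0.0034], 'wrist_force': [0.73, 0.0734, 0.0697], 'moment': [-0.0178, 0.0251, -0.0466], 'gripper_width': 0.0853}
scene {'vertical_fov': 52.20110252846605, 'cx': 273.290391896306, 'cy': 201.0011461299273, 'distortion': array([-0.01292908,  0.        ,  0.        ,  0.        ,  0.        ]), 'R': array([[ 0.23090777,  0.9729708 ,  0.00306871],
       [ 0.78201415, -0.18371107, -0.59557042],
       [-0.57890887,  0.13992161, -0.80329724]]), 't': array([-0.11298849, -0.31425588,  1.28703608])}
side {'vertical_fov': 55.77767765337342, 'cx': 279.8087927034681, 'cy': 211.78300243299893, 'distortion': array([-0.08838657,  0.        ,  0.        ,  0.        ,  0.        ]), 'R': array([[ 0.90868216, -0.41670323,  0.02559578],
       [-0.1886385 , -0.46450118, -0.86524804],
       [ 0.37244092,  0.78140711, -0.50069021]]), 't': array([-0.42607047,  0.15962311,  0.90362795])}
wrist {'vertical_fov': 70.20212917161068, 'cx': 277.50807371992295, 'cy': 211.80453618590667, 'distortion': array([-0.00950094,  0.        ,  0.        ,  0.        ,  0.        ]), 'R': array([[ 0.38668825,  0.92220742, -0.00238162],
       [ 0.87098255, -0.36435811,  0.32959455],
       [ 0.30308678, -0.12952469, -0.94411957]]), 't': array([-0.67370381, -0.04344989,  0.38126171])}
```

View pics/scene0.png

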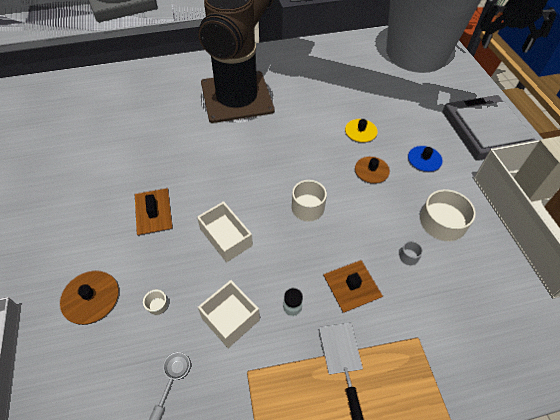

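View pics/side0.png

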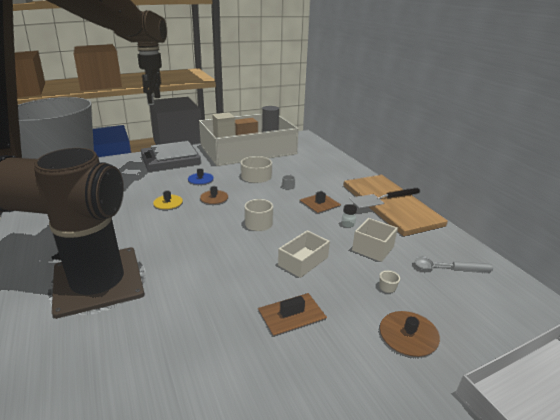

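View pics/wrist0.png

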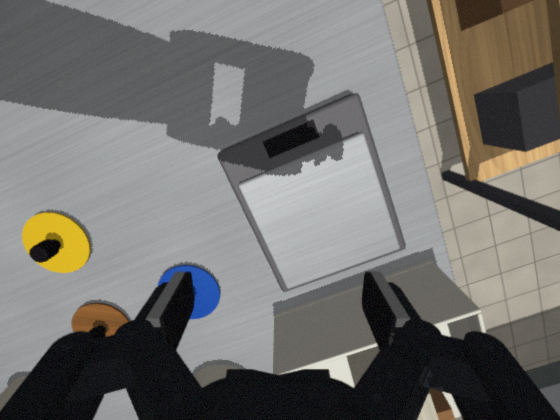

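```bash
cat > h.py <<'E'
import numpy as np, cv2
from station import viewer
def K(p,h=420):
    f=h/2/np.tan(np.radians(p["vertical_fov"])/2); return np.array([[f,0,p["cx"]],[0,f,p["cy"]],[0,0,1]])
def rays(n,uv,p=None):
    p=p or viewer.camera_params(n)
    return cv2.undistortPoints(np.asarray(uv,float).reshape(-1,1,2),K(p),np.array(p["distortion"])).reshape(-1,2),p
def cloud(n,d,p=None):
    v,u=np.mgrid[:420,:560]; r,p=rays(n,np.stack([u,v],-1).reshape(-1,2),p)
    X=np.c_[r,np.ones(len(r))]*d.reshape(-1,1)
    return ((X-p["t"])@np.array(p["R"])).reshape(420,560,3)
def onplane(n,uv,z,p=None):
    r,p=rays(n,uv,p); R=np.array(p["R"]); C=-R.T@p["t"]; D=np.c_[r,np.ones(len(r))]@R
    return C+D*((z-C[2])/D[:,2])[:,None]
def proj(n,X,p=None):
    p=p or viewer.camera_params(n)
    return cv2.projectPoints(np.asarray(X,float).reshape(-1,1,3),cv2.Rodrigues(np.array(p["R"]))[0],np.array(p["t"]),K(p),np.array(p["distortion"]))[0].reshape(-1,2)
E
python3 - <<'E'
from h import *
seeds={"scene":dict(Llr=(95,310),Lsr=(368,178),Lsq=(352,300),Lob=(160,228)),"side":dict(Llr=(410,345),Lsr=(205,199),Lsq=(332,207),Lob=(292,322))}
cr={"scene":dict(Clr=(446,213,.055,38),Csr=(309,200,.060,28),Csq=(230,312,.06,42),Cob=(225,231,.05,38)),
"side":dict(Clr=(257,168,.055,24),Csr=(259,214,.06,24),Csq=(375,239,.06,30),Cob=(304,253,.05,34))}
for n in ["scene","side"]:
    z=np.load(f"pics/{n}0.npz"); im=z["im"]; d=z["d"]; W=cloud(n,d)
    hsv=cv2.cvtColor(im,cv2.COLOR_RGB2HSV)
    print(n,"bench z med",np.median(W[200:280,200:300,2]), [round(float(W[v,u,2]),4) for u,v in [(60,250),(400,300),(270,150)]])
    r=im[:,:,0].astype(int); b=im[:,:,2].astype(int)
    wood=((r-b)>35).astype(np.uint8)
    for k,(u,v) in seeds[n].items():
        _,lab=cv2.connectedComponents(wood); l=lab[v,u]
        if l==0: print(k,"seed miss",im[v,u]); continue
        m=(lab==l).astype(np.uint8); c=max(cv2.findContours(m,cv2.RETR_EXTERNAL,cv2.CHAIN_APPROX_NONE)[0],key=cv2.contourArea)
        h=cv2.convexHull(c).reshape(-1,2); P=onplane(n,h,.009)[:,:2].astype(np.float32)*1000
        zz=np.median(W[lab==l][:,2])
        if k in("Lsq","Lob"): (x,y),(w,hh),a=cv2.minAreaRect(P); print(k,round(x,1),round(y,1),round(w,1),round(hh,1),"ang",round(a,1),"z",round(zz,4))
        else: (x,y),(w,hh),a=cv2.fitEllipse(P); print(k,round(x,1),round(y,1),round(w,1),round(hh,1),"z",round(zz,4))
        # grip: black points
        blk=(im.max(2)<70)&(abs(W[:,:,2]-.041)<.004)&(np.hypot(W[:,:,0]*1000-x,W[:,:,1]*1000-y)<40)
        if blk.sum(): print("   grip top",np.round(W[blk].mean(0)*1000,1),blk.sum())
    for k,(u,v,hh,R) in cr[n].items():
        vv,uu=np.mgrid[:420,:560]
        m=(abs(W[:,:,2]-hh)<.004)&(np.hypot(uu-u,vv-v)<R)&(im.min(2)>90)
        P=W[m]; P2=(P[:,:2]*1000).astype(np.float32)
        if len(P2)<6: print(k,len(P2),"few"); continue
        if k in("Csq","Cob"): (x,y),(w,h2),a=cv2.minAreaRect(P2)
        else:
            (x,y),(w,h2),a=cv2.fitEllipse(cv2.convexHull(P2)); 
        print(k,len(P2),round(x,1),round(y,1),round(w,1),round(h2,1),"ang",round(a,1),"z",round(float(np.median(P[:,2])),4))
E
```

```text
scene bench z med 0.0008075292366360868 [-0.0028, -0.002, -0.0008]
Llr 565.4 -414.8 118.6 120.3 z 0.0087
   grip top [ 565.4 -415.1   40.4] 106
Lsr 370.9 289.5 89.0 90.6 z 0.0082
   grip top [372.3 289.4  39.9] 51
Lsq 667.5 130.6 94.5 94.6 ang 8.9 z 0.0096
   grip top [668.4 129.8  41. ] 114
Lob 373.0 -270.0 81.9 123.8 ang 89.7 z 0.0086
   grip top [ 374.  -269.9   40. ] 137
Clr 282 558.3 397.7 107.2 109.8 ang 47.2 z 0.0545
Csr 164 447.2 95.4 77.6 82.3 ang 71.5 z 0.0591
Csq 429 678.0 -135.4 85.7 84.6 ang 30.1 z 0.06
Cob 335 480.8 -111.6 115.9 72.7 ang 24.1 z 0.0498
side bench z med -0.00026025869857761023 [0.1217, -0.0018, 0.0315]
Llr 561.5 -419.1 117.4 119.3 z 0.0077
   grip top [ 561.4 -419.7   39.7] 89
Lsr 367.5 283.4 85.8 89.9 z 0.0087
   grip top [367.1 281.8  39.6] 16
Lsq 663.7 124.0 93.3 93.9 ang 8.4 z 0.0085
   grip top [663.1 123.2  40.3] 21
Lob 369.8 -274.9 121.4 82.0 ang 0.1 z 0.0074
   grip top [ 368.9 -274.7   39.3] 160
Clr 144 578.4 444.2 131.6 225.4 ang 154.0 z 0.0541
Csr 111 442.5 93.1 78.4 84.2 ang 169.9 z 0.0587
Csq 189 677.6 -138.4 89.3 86.7 ang 29.8 z 0.0586
Cob 248 480.7 -113.5 116.1 74.9 ang 24.0 z 0.0488
```

```bash
cat > plan.py <<'E'
import sys, numpy as np
from scipy.spatial.transform import Rotation as Ro
from station import bot
def cur():
    s=bot.read_state(); return s, Ro.from_rotvec(s["ee_rot"]).as_matrix()
def to(x,y,z,psi=None):
    s,R=cur(); d=R.T@(np.array([x,y,z])-s["tcp_pos"]); yaw=np.degrees(np.arctan2(R[1,0],R[0,0]))
    out="tcp %s yaw %.1f q1-q6 %.1f  offset(share) %s"%(np.round(s["tcp_pos"],4),yaw,np.degrees(s["q"][0]-s["q"][5]),np.round(d/.15,3))
    if psi is not None:
        r=-(psi-yaw); r=(r+180)%360-180
        q6=np.degrees(s["q"][5])
        out+="  roll deg %.1f share %.4f (q6 %.1f, q1end %.1f q6end %.1f)"%(r,r/180,q6,np.degrees(np.arctan2(y,x)),np.degrees(np.arctan2(y,x))-yaw+r)
    print(out)
if __name__=="__main__": to(*[float(a) for a in sys.argv[1:]])
E
python3 plan.py 0.37 0.287 0.15 35
python3 - <<'E'
from h import *
from scipy.spatial.transform import Rotation as Ro
from station import bot
s=bot.read_state();p=viewer.camera_params("wrist");R=Ro.from_rotvec(s["ee_rot"]).as_matrix()
C=-p["R"].T@p["t"]; print("cam in tool",R.T@(C-s["tcp_pos"]),"axes(rows) in tool",np.round(p["R"]@R,3))
# yellow/blue positions
print(onplane("scene",[(361,130),(425,159),(290,300),(155,302),(411,253)],.009))
z=np.load("pics/wrist0.npz"); print("proj est. Lsr",proj("wrist",[[.369,.286,.009]]))
# wrist check of yellow / blue: 
W=cloud("wrist",z["d"],dict(viewer.camera_params("wrist")))
print(W[300,130],W[250,70])
E
```

```text
tcp [0.2612 0.6219 0.2303] yaw 67.2 q1-q6 67.2  offset(share) [-1.776  1.534  0.538]  roll deg 32.2 share 0.1789 (q6 -8.6, q1end 37.8 q6end 2.8)
cam in tool [-0.00018161 -0.08506875 -0.14255995] axes(rows) in tool [[ 1.    -0.001  0.   ]
 [ 0.001  0.944 -0.33 ]
 [-0.     0.33   0.944]]
[[ 0.22965545  0.31219327  0.009     ]
 [ 0.37035978  0.43880027  0.009     ]
 [ 0.67026352 -0.00725593  0.009     ]
 [ 0.61047881 -0.28081601  0.009     ]
 [ 0.62445946  0.28475106  0.009     ]]
proj est. Lsr [[ 99.87544037 329.13391643]]
[0.34561846 0.34925225 0.00047141] [0.24152425 0.32366023 0.00902504]
```

```bash
python3 -m pendant '[{"claw":0.2,"offset":[-1,0.86,0.25],"roll":0},{"claw":0.2,"offset":[-1,0.86,0.25],"roll":0},{"claw":0.2,"offset":[-1,0.86,0.25],"roll":0},{"claw":0.2,"offset":[-1,0.86,0.25],"roll":0},{"claw":0.2,"offset":[-1,0.86,0.25],"roll":0}]' 40
python3 -m pendant '[{"claw":0.2,"offset":[-0.776,0.674,0.22],"roll":0.165},{"claw":0.2,"offset":[-0.776,0.674,0.22],"roll":0.165},{"claw":0.2,"offset":[-0.776,0.674,0.22],"roll":0.165},{"claw":0.2,"offset":[-0.776,0.674,0.22],"roll":0.165},{"claw":0.2,"offset":[-0.776,0.674,0.22],"roll":0.165}]'
cat > look.py <<'E'
import sys; from h import *; from station import bot
name=sys.argv[1]; p=viewer.camera_params("wrist"); im,d=viewer.snapshot("wrist")
np.savez(f"pics/{name}.npz",im=im,d=d,R=p["R"],t=p["t"]); cv2.imwrite(f"pics/{name}.png",im[:,:,::-1])
W=cloud("wrist",d,p)
# lids: wood-coloured comps
r=im[:,:,0].astype(int); b=im[:,:,2].astype(int)
wood=((r-b>30)&(im[:,:,1]<130)&(r-b<140)).astype(np.uint8); N,lab,st,ce=cv2.connectedComponentsWithStats(wood)
for l in range(1,N):
    if st[l,4]<1500: continue
    c=max(cv2.findContours((lab==l).astype(np.uint8),cv2.RETR_EXTERNAL,cv2.CHAIN_APPROX_NONE)[0],key=cv2.contourArea)
    zz=float(np.median(W[lab==l][:,2]))
    for zp in sorted({.009,round(zz,3)}):
        P=onplane("wrist",cv2.convexHull(c).reshape(-1,2),zp,p)[:,:2].astype(np.float32)*1000
        print("wood px",st[l,:4],"z %.4f plane %.3f"%(zz,zp),"rect",np.round(np.r_[cv2.minAreaRect(P)[0],cv2.minAreaRect(P)[1],cv2.minAreaRect(P)[2]],1),"ell",np.round(np.r_[cv2.fitEllipse(P)[0],cv2.fitEllipse(P)[1]],1))
# rims
for hh in (.05,.055,.06):
    m=((abs(W[:,:,2]-hh)<.0025)&(im.min(2)>100)).astype(np.uint8); N,lab,st,_=cv2.connectedComponentsWithStats(m)
    for l in range(1,N):
        if st[l,4]<600: continue
        P=(W[lab==l][:,:2]*1000).astype(np.float32); Q=cv2.convexHull(P)
        print("rim",hh,"px",st[l],"z %.4f"%np.median(W[lab==l][:,2]),"rect",np.round(np.r_[cv2.minAreaRect(P)[0],cv2.minAreaRect(P)[1],cv2.minAreaRect(P)[2]],1),"ell",np.round(np.r_[cv2.fitEllipse(Q)[0],cv2.fitEllipse(Q)[1]],1))
blk=(im.max(2)<70)&(abs(W[:,:,2]-.041)<.003)
N,lab,st,_=cv2.connectedComponentsWithStats(blk.astype(np.uint8))
for l in range(1,N):
    if st[l,4]>150: print("grip top",np.round(W[lab==l].mean(0)*1000,1),st[l])
s=bot.read_state(); print("t",round(s["t"],2),"tcp",np.round(s["tcp_pos"],4))
E
python3 look.py w1
```

```text
t: 0.57
tcp_pos: [0.3221, 0.4315, 0.1927]
ee_rot: [2.616, 1.738, -0.002]
wrist_force: [0.1, 0.3, 0.8]
gripper_width: 0.0511
t: 0.98
tcp_pos: [0.3704, 0.2829, 0.1588]
ee_rot: [2.977, 0.995, -0.006]
wrist_force: [0.3, 0.2, -0.4]
gripper_width: 0.051
wood px [119  37 101  92] z 0.0090 plane 0.009 rect [229.3 303.   89.9  70.3  22.9] ell [227.2 308.9  80.7  91.7]
wood px [237 145  88  86] z 0.0090 plane 0.009 rect [368.4 289.1  87.9  88.7  81. ] ell [368.1 289.3  88.7  88.9]
rim 0.055 px [ 458  172  102  113 1214] z 0.0549 rect [549.8 389.1  89.6 109.8  54.4] ell [555.3 397.  108.6 110.3]
grip top [362.9 438.8  40.7] [377  32  30  33 745]
grip top [226.3 311.8  40.7] [142  59  29  32 655]
grip top [367.5 289.9  40.6] [268 186  25  24 463]
t 1.03 tcp [0.3704 0.2851 0.1597]
```

View pics/w1.png

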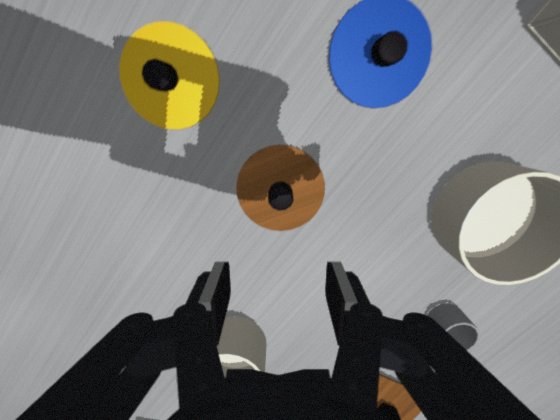

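```bash
python3 plan.py .3682 .2894 .014 
```

```text
tcp [0.3704 0.2851 0.1597] yaw 37.1 q1-q6 37.1  offset(share) [ 0.008 -0.031  0.971]
```

```bash
python3 -m pendant '[{"claw":0.2,"offset":[0.008,-0.031,0.25],"roll":0},{"claw":0.2,"offset":[0.008,-0.031,0.5],"roll":0},{"claw":0.2,"offset":[0.008,-0.031,0.7],"roll":0},{"claw":0.2,"offset":[0.008,-0.031,0.85],"roll":0},{"claw":0.2,"offset":[0.008,-0.031,0.9],"roll":0}]'
python3 plan.py .3682 .2894 .014
```

```text
t: 1.45
tcp_pos: [0.3656, 0.2916, 0.0223]
ee_rot: [2.973, 1.013, -0.011]
wrist_force: [-0.7, -0.2, 0.5]
gripper_width: 0.0512
tcp [0.3656 0.2916 0.0223] yaw 37.6 q1-q6 37.7  offset(share) [0.005 0.023 0.055]
```

```bash
python3 -m pendant '[{"claw":0.2,"offset":[0,0,0.03],"roll":0},{"claw":0.2,"offset":[0,0,0.06],"roll":0},{"claw":0.2,"offset":[0,0,0.06],"roll":0}]'
python3 plan.py .3682 .2894 .014
```

```text
t: 1.7
tcp_pos: [0.3692, 0.2927, 0.0175]
ee_rot: [-2.974, -1.011, -0.002]
wrist_force: [0.2, 0.3, 0.1]
gripper_width: 0.0513
tcp [0.3692 0.2927 0.0175] yaw 37.6 q1-q6 37.6  offset(share) [-0.019  0.014  0.023]
```

```bash
python3 -m pendant '[{"claw":0.2,"offset":[-0.01,0.012,0.02],"roll":0},{"claw":0.2,"offset":[-0.01,0.012,0.02],"roll":0},{"claw":-1,"offset":[-0.01,0.012,0.02],"roll":0},{"claw":-1,"offset":[-0.01,0.012,0.02],"roll":0},{"claw":-1,"offset":[-0.01,0.012,0.02],"roll":0}]' 40
python3 -m pendant '[{"claw":-1,"offset":[0,0,0],"roll":0},{"claw":-1,"offset":[0,0,0],"roll":0},{"claw":-1,"offset":[0,0,0],"roll":0}]' 
python3 look.py w2; python3 plan.py .3682 .2894 .014
```

```text
t: 2.12
tcp_pos: [0.3691, 0.2899, 0.0146]
ee_rot: [-2.975, -1.01, -0.003]
wrist_force: [-0.8, -0.4, 2.7]
gripper_width: 0.0224
t: 2.37
tcp_pos: [0.3691, 0.2899, 0.0146]
ee_rot: [-2.975, -1.01, -0.002]
wrist_force: [-1.6, -0.8, 6.1]
gripper_width: 0.0229
wood px [198 190 159 114] z 0.0090 plane 0.009 rect [362.4 298.2  88.5  68.7  37.5] ell [368.8 289.9  88.7  89.3]
grip top [365.8 433.2  40.5] [ 496    0   64   33 1543]
grip top [232.1 314.1  40.3] [   0   18   31   70 1538]
grip top [368.  291.1  40.7] [ 249  277   59   48 1838]
t 2.42 tcp [0.3691 0.2899 0.0146]
tcp [0.3691 0.2899 0.0146] yaw 37.5 q1-q6 37.5  offset(share) [-0.006 -0.001  0.004]
```

View pics/w2.png

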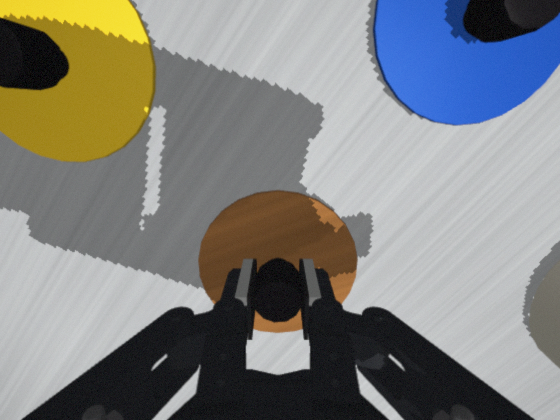

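```bash
python3 -m pendant '[{"claw":-1,"offset":[0,0,-0.1],"roll":0},{"claw":-1,"offset":[0,0,-0.3],"roll":0},{"claw":-1,"offset":[0,0,-0.55],"roll":0},{"claw":-1,"offset":[0,0,-0.8],"roll":0},{"claw":-1,"offset":[0,0,-1],"roll":0}]' 
python3 plan.py .51 .015 .17
```

```text
t: 2.83
tcp_pos: [0.3683, 0.2896, 0.1657]
ee_rot: [-2.975, -1.01, -0.001]
wrist_force: [1.2, 0.4, -1.5]
gripper_width: 0.0228
tcp [0.3683 0.2896 0.1657] yaw 37.5 q1-q6 37.5  offset(share) [-0.365  2.028 -0.029]
```

```bash
python3 -m pendant '[{"claw":-1,"offset":[-0.03,0.15,0],"roll":0},{"claw":-1,"offset":[-0.09,0.4,0],"roll":0},{"claw":-1,"offset":[-0.13,0.65,0],"roll":0},{"claw":-1,"offset":[-0.18,0.85,0],"roll":0},{"claw":-1,"offset":[-0.18,1,0],"roll":0}]' 
python3 -m pendant '[{"claw":-1,"offset":[-0.04,0.2,0],"roll":0},{"claw":-1,"offset":[-0.09,0.45,0],"roll":0},{"claw":-1,"offset":[-0.13,0.7,0],"roll":0},{"claw":-1,"offset":[-0.18,0.9,0],"roll":0},{"claw":-1,"offset":[-0.18,0.9,0],"roll":0}]' 
python3 look.py w3
```

```text
t: 3.25
tcp_pos: [0.438, 0.1519, 0.163]
ee_rot: [2.975, 1.008, -0.003]
wrist_force: [0.6, 0.1, -1.5]
gripper_width: 0.0224
t: 3.67
tcp_pos: [0.5008, 0.0263, 0.1635]
ee_rot: [2.975, 1.002, 0.0]
wrist_force: [0.2, 0.3, -1.4]
gripper_width: 0.0227
wood px [400 149 125 113] z 0.0090 plane 0.009 rect [664.  130.1  94.3  93.2   8.9] ell [664.2 130.3 103.8 160. ]
wood px [198 190 159 114] z 0.1578 plane 0.009 rect [539.4 -25.3 177.5 138.   37.3] ell [552.6 -42.3 177.6 180. ]
wood px [198 190 159 114] z 0.1578 plane 0.158 rect [494.1  34.6  88.4  68.7  37.3] ell [500.7  26.2  88.4  89.7]
wood px [  0 270 105  93] z 0.0092 plane 0.009 rect [ 3.710e+02 -2.691e+02  1.212e+02  8.310e+01  2.000e-01] ell [ 375.7 -266.1  109.9  147.6]
rim 0.05 px [121 256  79  67 789] z 0.0498 rect [ 461.8 -121.3   73.3   73.6   24.1] ell [ 454.  -120.2   78.2  104.7]
rim 0.06 px [ 221   45  103  109 1685] z 0.0597 rect [443.3  94.2  79.   78.5  11.6] ell [443.4  94.3  78.9  79.2]
grip top [662.8 130.1  40.7] [462 205  34  29 548]
grip top [ 371.4 -268.2   40.6] [  2 322  48  30 608]
grip top [887.2  48.8  40.3] [533 364  27  34 372]
t 3.72 tcp [0.4995 0.0285 0.1631]
```

View pics/w3.png

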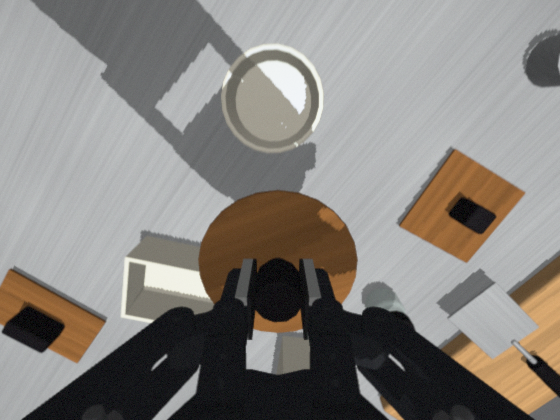

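```bash
python3 plan.py .4434 .0943 .12
```

```text
tcp [0.4995 0.0285 0.1631] yaw 37.3 q1-q6 37.3  offset(share) [-0.032 -0.576  0.288]
```

```bash
python3 -m pendant '[{"claw":-1,"offset":[-0.01,-0.15,0.05],"roll":0},{"claw":-1,"offset":[-0.02,-0.35,0.15],"roll":0},{"claw":-1,"offset":[-0.032,-0.5,0.25],"roll":0},{"claw":-1,"offset":[-0.032,-0.576,0.288],"roll":0},{"claw":-1,"offset":[-0.032,-0.576,0.288],"roll":0}]' 
python3 -m pendant '[{"claw":-1,"offset":[0,0,0],"roll":0},{"claw":-1,"offset":[0,0,0],"roll":0}]'; python3 plan.py .4434 .0943 .073
```

```text
t: 4.13
tcp_pos: [0.4389, 0.0983, 0.118]
ee_rot: [-2.971, -1.014, 0.009]
wrist_force: [-0.1, 0.1, -1.4]
gripper_width: 0.0225
t: 4.3
tcp_pos: [0.4441, 0.0962, 0.1218]
ee_rot: [2.973, 1.01, 0.004]
wrist_force: [0.0, 0.5, -0.5]
gripper_width: 0.0222
tcp [0.4441 0.0962 0.1218] yaw 37.5 q1-q6 37.5  offset(share) [-0.012  0.006  0.325]
```

```bash
python3 -m pendant '[{"claw":-1,"offset":[-0.01,0.006,0.1],"roll":0},{"claw":-1,"offset":[-0.01,0.006,0.2],"roll":0},{"claw":-1,"offset":[-0.01,0.006,0.27],"roll":0},{"claw":-1,"offset":[-0.01,0.006,0.3],"roll":0},{"claw":-1,"offset":[-0.01,0.006,0.3],"roll":0}]' ; python3 plan.py .4434 .0943 .0700
```

```text
t: 4.72
tcp_pos: [0.4419, 0.0942, 0.0749]
ee_rot: [-2.975, -1.009, 0.003]
wrist_force: [0.3, 0.5, -1.2]
gripper_width: 0.0225
tcp [0.4419 0.0942 0.0749] yaw 37.5 q1-q6 37.5  offset(share) [0.008 0.006 0.033]
```

```bash
python3 -m pendant '[{"claw":-1,"offset":[0.003,0.003,0.013],"roll":0},{"claw":-1,"offset":[0.003,0.003,0.026],"roll":0},{"claw":-1,"offset":[0.003,0.003,0.033],"roll":0},{"claw":-1,"offset":[0.003,0.003,0.033],"roll":0}]' ; python3 plan.py .4434 .0943 .0700
```

```text
t: 5.05
tcp_pos: [0.4429, 0.0946, 0.0709]
ee_rot: [2.975, 1.01, 0.001]
wrist_force: [0.8, -0.2, -1.9]
gripper_width: 0.0229
tcp [0.4429 0.0946 0.0709] yaw 37.5 q1-q6 37.5  offset(share) [0.001 0.003 0.006]
```

Not in contact yet; go a touch lower.

```bash
python3 -m pendant '[{"claw":-1,"offset":[0.002,0,0.006],"roll":0},{"claw":-1,"offset":[0.002,0,0.012],"roll":0},{"claw":-1,"offset":[0.002,0,0.012],"roll":0}]' ; python3 plan.py .4434 .0943 .0700
```

```text
t: 5.3
tcp_pos: [0.4433, 0.0948, 0.0696]
ee_rot: [2.975, 1.01, 0.001]
wrist_force: [-3.6, -0.3, 3.5]
gripper_width: 0.0223
tcp [0.4433 0.0948 0.0696] yaw 37.5 q1-q6 37.5  offset(share) [-0.002  0.003 -0.003]
```

Contact at the expected height. Release and rise.

```bash
python3 -m pendant '[{"claw":0.2,"offset":[0,0,0],"roll":0},{"claw":0.2,"offset":[0,0,0],"roll":0},{"claw":0.2,"offset":[0,0,0],"roll":0},{"claw":0.2,"offset":[0,0,0],"roll":0}]' ;python3 -m pendant '[{"claw":0.2,"offset":[0,0,-0.1],"roll":0},{"claw":0.2,"offset":[0,0,-0.25],"roll":0},{"claw":0.2,"offset":[0,0,-0.45],"roll":0},{"claw":0.2,"offset":[0,0,-0.65],"roll":0},{"claw":0.2,"offset":[0,0,-0.65],"roll":0}]' ; python3 look.py w4; python3 plan.py .664 .1301 .11 8.9
```

```text
t: 5.63
tcp_pos: [0.4429, 0.0948, 0.0688]
ee_rot: [2.975, 1.01, 0.0]
wrist_force: [0.4, -0.0, -0.5]
gripper_width: 0.0513
t: 6.05
tcp_pos: [0.4469, 0.0948, 0.173]
ee_rot: [2.971, 1.009, 0.018]
wrist_force: [0.7, 0.0, 0.9]
gripper_width: 0.0515
wood px [224 155 100  96] z 0.0640 plane 0.009 rect [454.6  80.4 106.8 108.2  34.1] ell [454.2  79.7 108.  108.4]
wood px [224 155 100  96] z 0.0640 plane 0.064 rect [443.6  95.1  87.6  88.7  34.1] ell [443.2  94.6  88.6  89. ]
wood px [385 227 111  92] z 0.0091 plane 0.009 rect [664.  129.9  94.8  93.6   8.8] ell [663.7 129.5 121.8 130.1]
wood px [ 10 326  77  50] z 0.0091 plane 0.009 rect [ 346.3 -269.9   83.8   71.7   89.9] ell [ 340.5 -260.6   75.3  111.9]
grip top [662.7 130.2  40.8] [439 279  29  23 388]
grip top [ 359.4 -268.    40.7] [ 28 374  25  19 239]
t 6.1 tcp [0.4455 0.0948 0.1702]
tcp [0.4455 0.0948 0.1702] yaw 37.5 q1-q6 37.5  offset(share) [1.296 0.698 0.414]  roll deg 28.6 share 0.1590 (q6 -38.3, q1end 11.1 q6end 2.2)
```

View pics/w4.png

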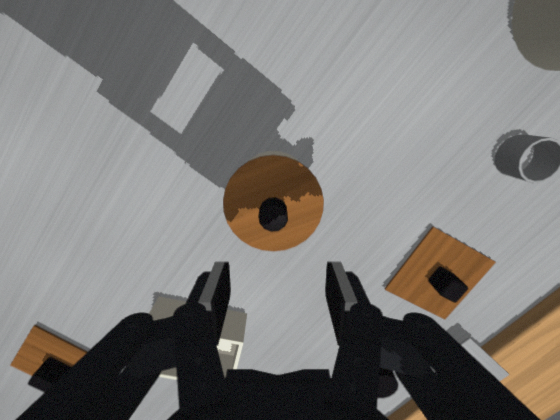

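```bash
python3 -m pendant '[{"claw":0.2,"offset":[0.22,0.1,0],"roll":0},{"claw":0.2,"offset":[0.44,0.2,0],"roll":0},{"claw":0.2,"offset":[0.66,0.3,0],"roll":0},{"claw":0.2,"offset":[0.83,0.45,0.1],"roll":0},{"claw":0.2,"offset":[0.9,0.5,0.1],"roll":0}]' ;python3 -m pendant '[{"claw":0.2,"offset":[0.2,0.1,0.05],"roll":0.04},{"claw":0.2,"offset":[0.396,0.198,0.1],"roll":0.08},{"claw":0.2,"offset":[0.396,0.198,0.1],"roll":0.12},{"claw":0.2,"offset":[0.396,0.198,0.1],"roll":0.159},{"claw":0.2,"offset":[0.396,0.198,0.1],"roll":0.159}]' ; python3 look.py w5; python3 plan.py .664 .1301 .017 8.9
```

```text
t: 6.52
tcp_pos: [0.5972, 0.1172, 0.147]
ee_rot: [-2.974, -1.01, 0.006]
wrist_force: [-0.3, -0.6, -1.2]
gripper_width: 0.051
t: 6.93
tcp_pos: [0.6601, 0.13, 0.1332]
ee_rot: [-3.132, -0.24, 0.007]
wrist_force: [-0.9, -0.5, -0.5]
gripper_width: 0.0514
wood px [405 137 155 133] z 0.0153 plane 0.009 rect [849.2 147.3 132.3 100.5  87.5] ell [900.1 109.8 177.5 279.3]
wood px [405 137 155 133] z 0.0153 plane 0.015 rect [844.7 148.8 129.3  98.3  87.5] ell [894.4 112.1 173.6 273. ]
wood px [232 154 105  96] z 0.0090 plane 0.009 rect [665.4 130.3  93.7  93.2   8.9] ell [664.7 126.6 114.7 141.8]
wood px [  0 175  56 104] z 0.0639 plane 0.009 rect [422.   58.4 112.8  53.2  81.6] ell [392.6  62.7 110.5 115.2]
wood px [  0 175  56 104] z 0.0639 plane 0.064 rect [468.5  90.5  89.5  42.3  81.6] ell [445.2  93.9  87.7  91.5]
grip top [665.4 130.9  40.6] [270 201  29  28 733]
grip top [910.2  49.1  40.7] [ 473  315   87   31 1093]
t 6.98 tcp [0.6601 0.13   0.134 ]
tcp [0.6601 0.13   0.134 ] yaw 9.0 q1-q6 9.0  offset(share) [0.029 0.004 0.78 ]  roll deg 0.1 share 0.0007 (q6 -6.5, q1end 11.1 q6end 2.2)
```

View pics/w5.png

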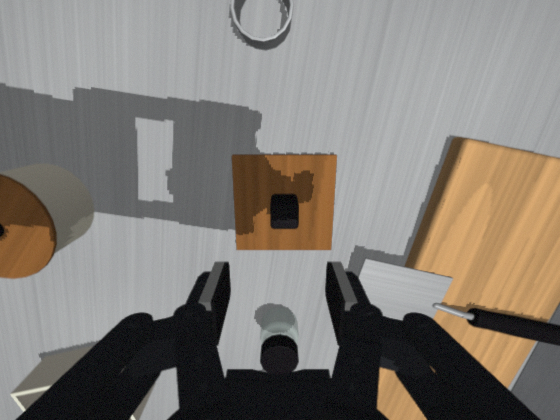

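```bash
python3 -m pendant '[{"claw":0.2,"offset":[0.033,0.002,0.25],"roll":0},{"claw":0.2,"offset":[0.033,0.002,0.45],"roll":0},{"claw":0.2,"offset":[0.033,0.002,0.63],"roll":0},{"claw":0.2,"offset":[0.033,0.002,0.7],"roll":0},{"claw":0.2,"offset":[0.033,0.002,0.7],"roll":0}]' ;python3 -m pendant '[{"claw":0.2,"offset":[0,0,0.03],"roll":0},{"claw":0.2,"offset":[0,0,0.06],"roll":0},{"claw":0.2,"offset":[0,0,0.06],"roll":0}]'; python3 plan.py .665 .1305 .016 8.9
```

```text
t: 7.4
tcp_pos: [0.6624, 0.1303, 0.0271]
ee_rot: [-3.132, -0.246, 0.013]
wrist_force: [-0.1, -0.5, 0.7]
gripper_width: 0.0514
t: 7.65
tcp_pos: [0.6667, 0.1306, 0.0237]
ee_rot: [3.132, 0.244, 0.004]
wrist_force: [-0.7, 1.0, -0.5]
gripper_width: 0.0514
tcp [0.6667 0.1306 0.0237] yaw 8.9 q1-q6 8.9  offset(share) [-0.012 -0.001  0.051]  roll deg 0.0 share 0.0001 (q6 -6.4, q1end 11.1 q6end 2.2)
```

```bash
python3 -m pendant '[{"claw":0.2,"offset":[-0.006,0,0.03],"roll":0},{"claw":0.2,"offset":[-0.006,0,0.05],"roll":0},{"claw":-1,"offset":[-0.006,0,0.05],"roll":0},{"claw":-1,"offset":[-0.006,0,0.05],"roll":0},{"claw":-1,"offset":[-0.006,0,0.05],"roll":0}]' ;python3 -m pendant '[{"claw":-1,"offset":[0,0,0],"roll":0},{"claw":-1,"offset":[0,0,0],"roll":0},{"claw":-1,"offset":[0,0,0],"roll":0}]'; python3 look.py w6;python3 plan.py .665 .1305 .17 30
```

```text
t: 8.07
tcp_pos: [0.6653, 0.1304, 0.0154]
ee_rot: [3.132, 0.244, 0.001]
wrist_force: [0.1, 0.6, -0.4]
gripper_width: 0.0234
t: 8.32
tcp_pos: [0.6651, 0.1304, 0.0151]
ee_rot: [3.132, 0.243, 0.001]
wrist_force: [0.0, 0.1, 0.5]
gripper_width: 0.0234
wood px [461 172  99 198] z 0.0118 plane 0.009 rect [805.6 141.7 128.8  22.4  88.6] ell [804.7 128.2  24.7 190.8]
wood px [461 172  99 198] z 0.0118 plane 0.012 rect [802.5 143.2 126.2  22.   88.6] ell [801.6 129.9  24.2 187. ]
wood px [187 187 181 127] z 0.0090 plane 0.009 rect [663.8 137.9  93.1  77.7   8.9] ell [663.8 137.6  93.7 411.3]
grip top [664.9 131.7  40.7] [ 248  276   60   46 2312]
t 8.37 tcp [0.6651 0.1304 0.0151]
tcp [0.6651 0.1304 0.0151] yaw 8.9 q1-q6 8.9  offset(share) [-0.000e+00 -1.000e-03 -1.033e+00]  roll deg -21.1 share -0.1173 (q6 -6.4, q1end 11.1 q6end -18.9)
```

```bash
python3 -m pendant '[{"claw":-1,"offset":[0,0,-0.1],"roll":0},{"claw":-1,"offset":[0,0,-0.3],"roll":0},{"claw":-1,"offset":[0,0,-0.55],"roll":0},{"claw":-1,"offset":[0,0,-0.8],"roll":0},{"claw":-1,"offset":[0,0,-1],"roll":0}]' 
python3 plan.py .72 -.21 .166 30
```

```text
t: 8.78
tcp_pos: [0.6654, 0.1305, 0.1689]
ee_rot: [3.132, 0.244, 0.004]
wrist_force: [0.5, 0.1, 0.0]
gripper_width: 0.0233
tcp [0.6654 0.1305 0.1689] yaw 8.9 q1-q6 8.9  offset(share) [0.009 2.299 0.02 ]  roll deg -21.1 share -0.1173 (q6 -6.4, q1end -16.3 q6end -46.3)
```

```bash
python3 -m pendant '[{"claw":-1,"offset":[0,0.2,0],"roll":0},{"claw":-1,"offset":[0,0.45,0],"roll":0},{"claw":-1,"offset":[0,0.7,0],"roll":0},{"claw":-1,"offset":[0,0.95,0],"roll":0},{"claw":-1,"offset":[0,1,0],"roll":0}]' 
python3 -m pendant '[{"claw":-1,"offset":[0,0.25,0],"roll":-0.02},{"claw":-1,"offset":[0,0.5,0],"roll":-0.05},{"claw":-1,"offset":[0,0.75,0],"roll":-0.08},{"claw":-1,"offset":[0,0.95,0],"roll":-0.105},{"claw":-1,"offset":[0,1,0],"roll":-0.117}]' 
python3 -m pendant '[{"claw":-1,"offset":[0.07,0.16,0],"roll":0},{"claw":-1,"offset":[0.1,0.28,0],"roll":0},{"claw":-1,"offset":[0.1,0.28,0],"roll":0}]'
python3 look.py w7; python3 plan.py .678 -.137 .12 30
```

```text
t: 9.2
tcp_pos: [0.6886, -0.0235, 0.166]
ee_rot: [3.13, 0.236, 0.002]
wrist_force: [-0.7, 0.9, -1.1]
gripper_width: 0.0236
t: 9.62
tcp_pos: [0.7113, -0.171, 0.1656]
ee_rot: [3.033, 0.81, 0.0]
wrist_force: [-1.1, 0.7, -1.3]
gripper_width: 0.0232
t: 9.87
tcp_pos: [0.7464, -0.1974, 0.1652]
ee_rot: [3.034, 0.808, 0.002]
wrist_force: [-0.2, -0.7, -1.5]
gripper_width: 0.0234
wood px [188 187 180 127] z 0.1590 plane 0.009 rect [ 781.8 -258.7  187.3  156.4   29.8] ell [ 785.2 -264.7  188.7  747.8]
wood px [188 187 180 127] z 0.1590 plane 0.159 rect [ 742.6 -190.9   93.2   77.8   29.8] ell [ 744.3 -193.9   93.9  372.2]
wood px [  0 228  99  91] z 0.0091 plane 0.009 rect [ 568.  -414.3  111.1  119.5   12.5] ell [ 564.2 -415.1  118.6  120.4]
rim 0.06 px [ 180   44  115  115 2426] z 0.0599 rect [ 677.3 -136.7   84.5   83.9   30.3] ell [ 675.4 -135.3   98.1  131. ]
grip top [ 565.1 -414.    40.7] [ 14 282  25  20 385]
t 9.92 tcp [ 0.7456 -0.1959  0.165 ]
tcp [ 0.7456 -0.1959  0.165 ] yaw 29.9 q1-q6 29.9  offset(share) [-0.195 -0.565  0.3  ]  roll deg -0.1 share -0.0007 (q6 -52.1, q1end -11.4 q6end -41.4)
```

View pics/w7.png

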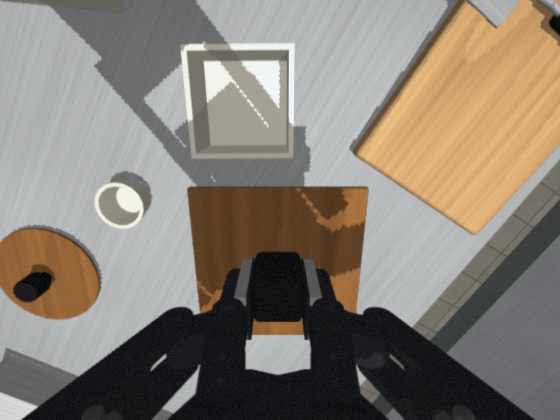

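```bash
python3 plan.py .6773 -.1367 .12 30.2; python3 -m pendant '[{"claw":-1,"offset":[-0.05,-0.15,0.05],"roll":0},{"claw":-1,"offset":[-0.12,-0.35,0.15],"roll":0},{"claw":-1,"offset":[-0.17,-0.5,0.25],"roll":-0.002},{"claw":-1,"offset":[-0.198,-0.564,0.3],"roll":-0.002},{"claw":-1,"offset":[-0.198,-0.564,0.3],"roll":-0.002}]' ;python3 -m pendant '[{"claw":-1,"offset":[0,0,0],"roll":0},{"claw":-1,"offset":[0,0,0],"roll":0}]'; python3 plan.py .6773 -.1367 .0755 30.2
```

```text
tcp [ 0.7456 -0.1959  0.165 ] yaw 29.9 q1-q6 29.9  offset(share) [-0.198 -0.569  0.3  ]  roll deg -0.3 share -0.0019 (q6 -52.1, q1end -11.4 q6end -41.6)
t: 10.33
tcp_pos: [0.6733, -0.1327, 0.117]
ee_rot: [-3.027, -0.823, 0.01]
wrist_force: [-0.8, 0.7, -1.1]
gripper_width: 0.0232
t: 10.5
tcp_pos: [0.6784, -0.1366, 0.1216]
ee_rot: [3.031, 0.821, 0.004]
wrist_force: [-0.4, 0.2, -1.7]
gripper_width: 0.0234
tcp [ 0.6784 -0.1366  0.1216] yaw 30.3 q1-q6 30.3  offset(share) [-0.007 -0.004  0.307]  roll deg 0.1 share 0.0007 (q6 -50.1, q1end -11.4 q6end -41.6)
```

```bash
python3 -m pendant '[{"claw":-1,"offset":[-0.006,-0.002,0.1],"roll":0},{"claw":-1,"offset":[-0.006,-0.002,0.2],"roll":0},{"claw":-1,"offset":[-0.006,-0.002,0.27],"roll":0},{"claw":-1,"offset":[-0.006,-0.002,0.3],"roll":0},{"claw":-1,"offset":[-0.006,-0.002,0.3],"roll":0}]' ; python3 plan.py .6773 -.1367 .0700 30.2
```

```text
t: 10.92
tcp_pos: [0.6749, -0.1364, 0.0717]
ee_rot: [-3.03, -0.82, 0.006]
wrist_force: [-0.8, -0.7, -1.7]
gripper_width: 0.0235
tcp [ 0.6749 -0.1364  0.0717] yaw 30.3 q1-q6 30.3  offset(share) [0.013 0.01  0.011]  roll deg 0.1 share 0.0005 (q6 -50.1, q1end -11.4 q6end -41.6)
```

```bash
python3 -m pendant '[{"claw":-1,"offset":[0.006,0.004,0],"roll":0},{"claw":-1,"offset":[0.006,0.004,0],"roll":0},{"claw":-1,"offset":[0.006,0.004,0],"roll":0}]' ; python3 plan.py .6773 -.1367 .0700 30.2
```

```text
t: 11.17
tcp_pos: [0.6781, -0.1369, 0.0757]
ee_rot: [3.032, 0.821, 0.002]
wrist_force: [0.4, 0.3, -0.3]
gripper_width: 0.0232
tcp [ 0.6781 -0.1369  0.0757] yaw 30.3 q1-q6 30.3  offset(share) [-0.004 -0.004  0.038]  roll deg 0.1 share 0.0006 (q6 -50.1, q1end -11.4 q6end -41.6)
```

```bash
python3 -m pendant '[{"claw":-1,"offset":[-0.003,0,0.012],"roll":0},{"claw":-1,"offset":[-0.003,0,0.024],"roll":0},{"claw":-1,"offset":[-0.003,0,0.034],"roll":0},{"claw":-1,"offset":[-0.003,0,0.042],"roll":0},{"claw":-1,"offset":[-0.003,0,0.042],"roll":0}]' ; python3 plan.py .6773 -.1367 .0700 30.2
```

```text
t: 11.58
tcp_pos: [0.6773, -0.137, 0.0701]
ee_rot: [3.032, 0.821, 0.0]
wrist_force: [-2.4, 1.7, 4.2]
gripper_width: 0.0235
tcp [ 0.6773 -0.137   0.0701] yaw 30.3 q1-q6 30.3  offset(share) [ 0.001 -0.002  0.001]  roll deg 0.1 share 0.0006 (q6 -50.1, q1end -11.4 q6end -41.6)
```

```bash
python3 -m pendant '[{"claw":0.2,"offset":[0,0,0],"roll":0},{"claw":0.2,"offset":[0,0,0],"roll":0},{"claw":0.2,"offset":[0,0,0],"roll":0},{"claw":0.2,"offset":[0,0,0],"roll":0}]' ;python3 -m pendant '[{"claw":0.2,"offset":[0,0,-0.1],"roll":0},{"claw":0.2,"offset":[0,0,-0.25],"roll":0},{"claw":0.2,"offset":[0,0,-0.45],"roll":0},{"claw":0.2,"offset":[0,0,-0.65],"roll":0},{"claw":0.2,"offset":[0,0,-0.65],"roll":0}]' ; python3 look.py w8; python3 plan.py .371 -.270 .16 90
```

```text
t: 11.92
tcp_pos: [0.6769, -0.1369, 0.0682]
ee_rot: [-3.032, -0.821, 0.0]
wrist_force: [0.1, 0.3, -0.1]
gripper_width: 0.0516
t: 12.33
tcp_pos: [0.6812, -0.1382, 0.1761]
ee_rot: [3.024, 0.819, 0.019]
wrist_force: [1.2, -0.7, 0.6]
gripper_width: 0.0512
wood px [218 151 111 100] z 0.0640 plane 0.009 rect [ 686.6 -153.2  113.7  113.2   30.3] ell [ 688.  -155.6  115.7  414. ]
wood px [218 151 111 100] z 0.0640 plane 0.064 rect [ 677.6 -137.4   93.5   93.1   30.3] ell [ 678.8 -139.3   95.1  340.2]
wood px [ 39 286  91  74] z 0.0092 plane 0.009 rect [ 547.8 -410.2  120.5   83.5   73.2] ell [ 561.7 -414.2  112.7  120.6]
rim 0.05 px [   0    0  149  112 2581] z 0.0499 rect [ 480.2 -113.5  114.    72.5   23.8] ell [ 485.7 -112.5   89.2  150.6]
grip top [ 564.4 -414.3   40.6] [ 62 336  22  18 278]
t 12.38 tcp [ 0.6801 -0.1379  0.1731]
tcp [ 0.6801 -0.1379  0.1731] yaw 30.3 q1-q6 30.3  offset(share) [-2.224 -0.28   0.069]  roll deg -59.7 share -0.3316 (q6 -50.1, q1end -36.0 q6end -126.0)
```

View pics/w8.png

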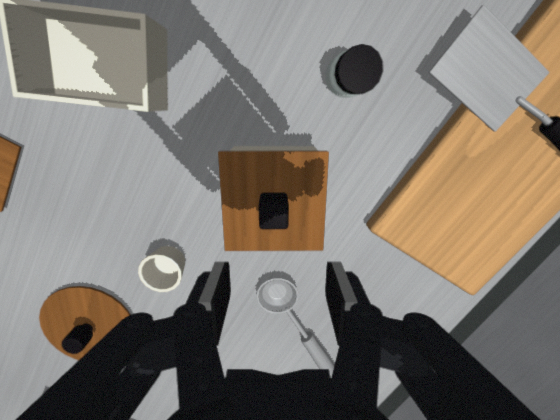

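```bash
python3 -m pendant '[{"claw":0.2,"offset":[-0.2,-0.03,0],"roll":0},{"claw":0.2,"offset":[-0.45,-0.06,0],"roll":0},{"claw":0.2,"offset":[-0.7,-0.09,0],"roll":0},{"claw":0.2,"offset":[-0.95,-0.12,0],"roll":0},{"claw":0.2,"offset":[-1,-0.13,0],"roll":0}]' 
python3 -m pendant '[{"claw":0.2,"offset":[-0.25,-0.03,0],"roll":0.039},{"claw":0.2,"offset":[-0.5,-0.06,0],"roll":0.078},{"claw":0.2,"offset":[-0.75,-0.09,0],"roll":0.117},{"claw":0.2,"offset":[-0.95,-0.12,0],"roll":0.156},{"claw":0.2,"offset":[-1,-0.13,0],"roll":0.195}]' 
python3 -m pendant '[{"claw":0.2,"offset":[0,0,0],"roll":0.039},{"claw":0.2,"offset":[0,0,0],"roll":0.078},{"claw":0.2,"offset":[0,0,0],"roll":0.117},{"claw":0.2,"offset":[0,0,0],"roll":0.156},{"claw":0.2,"offset":[0,0,0],"roll":0.195}]' 
python3 -m pendant '[{"claw":0.2,"offset":[0,0,0],"roll":0.039},{"claw":0.2,"offset":[0,0,0],"roll":0.078},{"claw":0.2,"offset":[0,0,0],"roll":0.117},{"claw":0.2,"offset":[0,0,0],"roll":0.156},{"claw":0.2,"offset":[0,0,0],"roll":0.195}]' 
python3 plan.py .371 -.270 .15 -90
```

```text
t: 12.8
tcp_pos: [0.533, -0.1965, 0.1647]
ee_rot: [-3.031, -0.817, 0.007]
wrist_force: [0.7, -0.2, -1.2]
gripper_width: 0.0511
t: 13.22
tcp_pos: [0.3953, -0.2552, 0.1655]
ee_rot: [-3.138, 0.145, 0.003]
wrist_force: [0.4, 0.8, 0.4]
gripper_width: 0.0512
t: 13.63
tcp_pos: [0.3984, -0.2545, 0.166]
ee_rot: [-2.949, 1.081, 0.0]
wrist_force: [-0.3, 0.5, -0.1]
gripper_width: 0.0513
t: 14.05
tcp_pos: [0.3985, -0.2544, 0.1659]
ee_rot: [-2.487, 1.92, 0.001]
wrist_force: [-0.2, -0.3, 0.0]
gripper_width: 0.0515
tcp [ 0.3985 -0.2544  0.1659] yaw -75.3 q1-q6 -75.3  offset(share) [0.054 0.203 0.106]  roll deg 14.7 share 0.0815 (q6 30.4, q1end -36.0 q6end 54.0)
```

```bash

python3 -m pendant '[{"claw":0.2,"offset":[0.03,0.1,0.05],"roll":0.039},{"claw":0.2,"offset":[0.054,0.203,0.106],"roll":0.078},{"claw":0.2,"offset":[0.054,0.203,0.106],"roll":0.081},{"claw":0.2,"offset":[0.054,0.203,0.106],"roll":0.081},{"claw":0.2,"offset":[0.054,0.203,0.106],"roll":0.081}]' 
python3 look.py w9; python3 plan.py .371 -.270 .016 -90
```

```text
t: 14.47
tcp_pos: [0.3716, -0.2703, 0.1505]
ee_rot: [-2.232, 2.211, -0.001]
wrist_force: [0.7, -0.3, -1.2]
gripper_width: 0.0516
wood px [391   0 136  52] z 0.0091 plane 0.009 rect [ 523.  -416.8   37.4  110.8    1. ] ell [ 561.4 -416.1  115.   118.2]
wood px [236 136  88 119] z 0.0088 plane 0.009 rect [ 3.712e+02 -2.720e+02  1.212e+02  8.160e+01  1.000e-01] ell [ 373.  -272.1   98.   179.5]
rim 0.05 px [   0    0  150  162 2105] z 0.0499 rect [ 472.6 -116.8   96.8   74.4   23.8] ell [ 473.6 -116.6   84.3  150.1]
grip top [ 372.5 -271.8   40.5] [ 268  181   23   54 1133]
t 14.52 tcp [ 0.3717 -0.2704  0.1508]
tcp [ 0.3717 -0.2704  0.1508] yaw -89.5 q1-q6 -89.4  offset(share) [-0.003  0.006  0.898]  roll deg 0.5 share 0.0030 (q6 40.7, q1end -36.0 q6end 54.0)
```

View pics/w9.png

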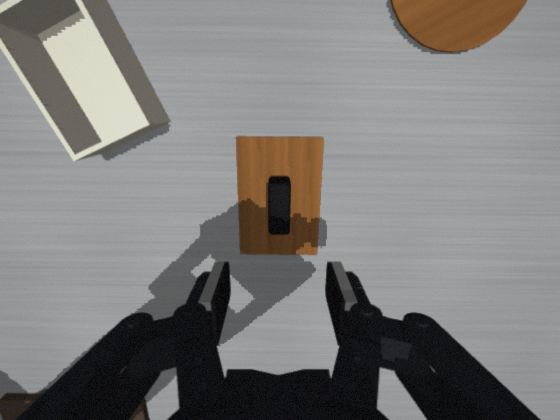

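```bash
python3 -m pendant '[{"claw":0.2,"offset":[0.009,0.003,0.25],"roll":0.002},{"claw":0.2,"offset":[0.009,0.003,0.45],"roll":0.002},{"claw":0.2,"offset":[0.009,0.003,0.65],"roll":0.002},{"claw":0.2,"offset":[0.009,0.003,0.8],"roll":0.002},{"claw":0.2,"offset":[0.009,0.003,0.83],"roll":0.002}]' ;python3 -m pendant '[{"claw":0.2,"offset":[0,0,0.03],"roll":0},{"claw":0.2,"offset":[0,0,0.06],"roll":0},{"claw":0.2,"offset":[0,0,0.06],"roll":0}]'; python3 plan.py .3715 -.2718 .016 -90
```

```text
t: 14.93
tcp_pos: [0.3691, -0.2691, 0.0222]
ee_rot: [-2.224, 2.218, 0.012]
wrist_force: [-0.8, 0.9, -1.3]
gripper_width: 0.0514
t: 15.18
tcp_pos: [0.3714, -0.2723, 0.0175]
ee_rot: [2.223, -2.219, 0.003]
wrist_force: [0.6, 1.2, -0.5]
gripper_width: 0.0511
tcp [ 0.3714 -0.2723  0.0175] yaw -89.9 q1-q6 -89.9  offset(share) [-0.003 -0.001  0.01 ]  roll deg 0.1 share 0.0006 (q6 41.0, q1end -36.2 q6end 53.8)
```

```bash
python3 -m pendant '[{"claw":0.2,"offset":[0,0,0.01],"roll":0},{"claw":0.2,"offset":[0,0,0.01],"roll":0},{"claw":-1,"offset":[0,0,0.01],"roll":0},{"claw":-1,"offset":[0,0,0.01],"roll":0},{"claw":-1,"offset":[0,0,0.01],"roll":0}]' ;python3 -m pendant '[{"claw":-1,"offset":[0,0,0],"roll":0},{"claw":-1,"offset":[0,0,0],"roll":0},{"claw":-1,"offset":[0,0,0],"roll":0}]'; python3 look.py w10;python3 -m pendant '[{"claw":-1,"offset":[0,0,-0.1],"roll":0},{"claw":-1,"offset":[0,0,-0.3],"roll":0},{"claw":-1,"offset":[0,0,-0.55],"roll":0},{"claw":-1,"offset":[0,0,-0.75],"roll":0},{"claw":-1,"offset":[0,0,-0.85],"roll":0}]'; python3 plan.py .4802 -.1130 .13 -66.1
```

```text
t: 15.6
tcp_pos: [0.371, -0.2722, 0.016]
ee_rot: [2.223, -2.22, 0.002]
wrist_force: [0.7, -1.4, -1.6]
gripper_width: 0.0194
t: 15.85
tcp_pos: [0.371, -0.2722, 0.0158]
ee_rot: [2.223, -2.22, 0.002]
wrist_force: [-0.8, 0.2, 6.1]
gripper_width: 0.0192
wood px [197 159 162 153] z 0.0089 plane 0.009 rect [ 3.863e+02 -2.725e+02  9.090e+01  8.140e+01  1.000e-01] ell [ 388.5 -272.4   81.7  466.1]
grip top [ 373.7 -272.4   40.6] [ 252  249   52   93 3866]
t 15.9 tcp [ 0.371  -0.2722  0.0158]
t: 16.32
tcp_pos: [0.3716, -0.2727, 0.1461]
ee_rot: [2.223, -2.22, 0.008]
wrist_force: [0.1, -0.3, -1.4]
gripper_width: 0.0194
tcp [ 0.3716 -0.2727  0.1461] yaw -89.9 q1-q6 -89.9  offset(share) [-1.064 -0.725  0.106]  roll deg -23.8 share -0.1324 (q6 41.0, q1end -13.2 q6end 52.9)
```

```bash
python3 -m pendant '[{"claw":-1,"offset":[-0.12,-0.08,0],"roll":-0.02},{"claw":-1,"offset":[-0.3,-0.2,0],"roll":-0.05},{"claw":-1,"offset":[-0.5,-0.34,0],"roll":-0.08},{"claw":-1,"offset":[-0.7,-0.48,0],"roll":-0.11},{"claw":-1,"offset":[-0.85,-0.58,0],"roll":-0.132}]'; python3 look.py w11;  python3 plan.py .4802 -.1130 .11 -66.1
```

```text
t: 16.73
tcp_pos: [0.4577, -0.1417, 0.1418]
ee_rot: [-2.636, 1.708, 0.002]
wrist_force: [-0.4, -0.5, -1.2]
gripper_width: 0.0194
wood px [  0  66  30 103] z 0.0639 plane 0.009 rect [427.5 101.8  90.5  25.3   7.3] ell [423.8 139.7 100.4 105.7]
wood px [  0  66  30 103] z 0.0639 plane 0.064 rect [449.   60.   72.4  20.3   7.3] ell [446.   90.3  80.4  84.6]
wood px [197 158 162 154] z 0.1348 plane 0.009 rect [ 418.6 -159.3  168.3  150.    24.1] ell [ 411.4 -160.   188.2  237.9]
wood px [197 158 162 154] z 0.1348 plane 0.135 rect [ 472.  -135.5   91.3   81.4   24.1] ell [ 468.1 -135.9  102.1  129. ]
wood px [512 159  48 105] z 0.0090 plane 0.009 rect [ 544.1 -383.6  114.    45.6   41.5] ell [ 566.2 -408.5  112.2  116.1]
rim 0.05 px [ 207  103   97   55 1123] z 0.0499 rect [513.3 -98.7  40.   72.3  24.1] ell [511.5 -98.9  67.   82.1]
t 16.78 tcp [ 0.4592 -0.1389  0.1418]
tcp [ 0.4592 -0.1389  0.1418] yaw -65.7 q1-q6 -65.6  offset(share) [-0.099 -0.198  0.213]  roll deg 0.4 share 0.0024 (q6 36.5, q1end -13.2 q6end 52.9)
```

View pics/w11.png

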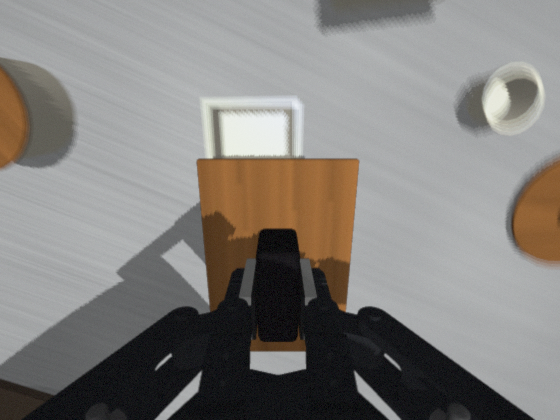

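```bash
python3 -m pendant '[{"claw":-1,"offset":[-0.03,-0.07,0.05],"roll":0.001},{"claw":-1,"offset":[-0.07,-0.14,0.12],"roll":0.001},{"claw":-1,"offset":[-0.097,-0.198,0.18],"roll":0.001},{"claw":-1,"offset":[-0.097,-0.198,0.21],"roll":0.001},{"claw":-1,"offset":[-0.097,-0.198,0.21],"roll":0.001}]'; python3 -m pendant '[{"claw":-1,"offset":[0,0,0],"roll":0},{"claw":-1,"offset":[0,0,0],"roll":0}]'; python3 plan.py .4804 -.1133 .066 -66
```

```text
t: 17.2
tcp_pos: [0.4774, -0.1181, 0.109]
ee_rot: [2.629, -1.717, -0.007]
wrist_force: [-1.0, -0.2, -1.7]
gripper_width: 0.019
t: 17.37
tcp_pos: [0.4786, -0.1194, 0.1114]
ee_rot: [2.629, -1.72, 0.0]
wrist_force: [0.1, 0.1, -1.2]
gripper_width: 0.0189
tcp [ 0.4786 -0.1194  0.1114] yaw -66.4 q1-q6 -66.4  offset(share) [-0.032 -0.027  0.303]  roll deg -0.4 share -0.0022 (q6 40.6, q1end -13.3 q6end 52.7)
```

```bash
python3 -m pendant '[{"claw":-1,"offset":[-0.03,-0.027,0.08],"roll":-0.002},{"claw":-1,"offset":[-0.032,-0.027,0.16],"roll":-0.002},{"claw":-1,"offset":[-0.032,-0.027,0.23],"roll":-0.002},{"claw":-1,"offset":[-0.032,-0.027,0.28],"roll":-0.002},{"claw":-1,"offset":[-0.032,-0.027,0.29],"roll":-0.002}]'; python3 -m pendant '[{"claw":-1,"offset":[0,0,0],"roll":0},{"claw":-1,"offset":[0,0,0],"roll":0},{"claw":-1,"offset":[0,0,0],"roll":0}]'; python3 plan.py .4804 -.1133 .0605 -66
```

```text
t: 17.78
tcp_pos: [0.4792, -0.1123, 0.0656]
ee_rot: [2.634, -1.711, -0.006]
wrist_force: [0.3, 0.1, -1.7]
gripper_width: 0.0194
t: 18.03
tcp_pos: [0.4811, -0.1131, 0.0683]
ee_rot: [-2.635, 1.711, -0.002]
wrist_force: [-0.0, -0.0, -1.4]
gripper_width: 0.0195
tcp [ 0.4811 -0.1131  0.0683] yaw -66.0 q1-q6 -66.0  offset(share) [-0.     0.005  0.052]  roll deg 0.0 share 0.0000 (q6 41.0, q1end -13.3 q6end 52.7)
```

```bash
python3 -m pendant '[{"claw":-1,"offset":[0,0.003,0.015],"roll":0},{"claw":-1,"offset":[0,0.003,0.03],"roll":0},{"claw":-1,"offset":[0,0.003,0.042],"roll":0},{"claw":-1,"offset":[0,0.003,0.052],"roll":0},{"claw":-1,"offset":[0,0.003,0.055],"roll":0}]';  python3 plan.py .4804 -.1133 .0605 -66
```

```text
t: 18.45
tcp_pos: [0.4803, -0.1131, 0.0608]
ee_rot: [2.635, -1.71, -0.002]
wrist_force: [-4.7, 1.4, 12.4]
gripper_width: 0.0194
tcp [ 0.4803 -0.1131  0.0608] yaw -66.0 q1-q6 -66.0  offset(share) [0.002 0.    0.002]  roll deg 0.0 share 0.0001 (q6 41.0, q1end -13.3 q6end 52.7)
```

```bash
python3 -m pendant '[{"claw":0.2,"offset":[0,0,-0.006],"roll":0},{"claw":0.2,"offset":[0,0,-0.006],"roll":0},{"claw":0.2,"offset":[0,0,-0.006],"roll":0},{"claw":0.2,"offset":[0,0,-0.006],"roll":0}]' ;python3 -m pendant '[{"claw":0.2,"offset":[0,0,-0.1],"roll":0},{"claw":0.2,"offset":[0,0,-0.25],"roll":0},{"claw":0.2,"offset":[0,0,-0.45],"roll":0},{"claw":0.2,"offset":[0,0,-0.65],"roll":0},{"claw":0.2,"offset":[0,0,-0.65],"roll":0}]' ; python3 look.py w12; python3 plan.py .5645 -.4145 .15
```

```text
t: 18.78
tcp_pos: [0.4801, -0.1129, 0.0602]
ee_rot: [-2.635, 1.711, -0.0]
wrist_force: [1.0, -0.8, 0.3]
gripper_width: 0.0515
t: 19.2
tcp_pos: [0.4838, -0.1146, 0.1644]
ee_rot: [-2.634, 1.71, -0.019]
wrist_force: [0.9, -0.1, 0.4]
gripper_width: 0.0514
wood px [353   0 133  66] z 0.0641 plane 0.009 rect [ 675.9 -166.6   51.4  115.    30.1] ell [ 673.7 -165.1   70.   138.3]
wood px [353   0 133  66] z 0.0641 plane 0.064 rect [ 654.5 -150.5   41.9   93.8   30.1] ell [ 652.7 -149.3   57.1  112.9]
wood px [  0  99  80 111] z 0.0638 plane 0.009 rect [420.4 114.9 108.8  76.7   7.7] ell [418.1 131.5 108.2 110.7]
wood px [  0  99  80 111] z 0.0638 plane 0.064 rect [446.1  79.1  88.7  62.6   7.7] ell [444.2  92.7  88.2  90.3]
wood px [225 143  97 129] z 0.0539 plane 0.009 rect [ 466.8 -119.3  142.3   95.9   24.1] ell [ 462.3 -121.5   97.6  515.2]
wood px [225 143  97 129] z 0.0539 plane 0.054 rect [ 480.8 -113.3  120.9   81.5   24.1] ell [ 476.9 -115.1   82.9  437.6]
wood px [498 187  62  99] z 0.0091 plane 0.009 rect [ 546.1 -395.2  120.3   67.    41.2] ell [ 563.6 -415.1  118.2  120.7]
t 19.25 tcp [ 0.4826 -0.114   0.1618]
tcp [ 0.4826 -0.114   0.1618] yaw -66.0 q1-q6 -66.0  offset(share) [2.052 0.317 0.09 ]
```

View pics/w12.png

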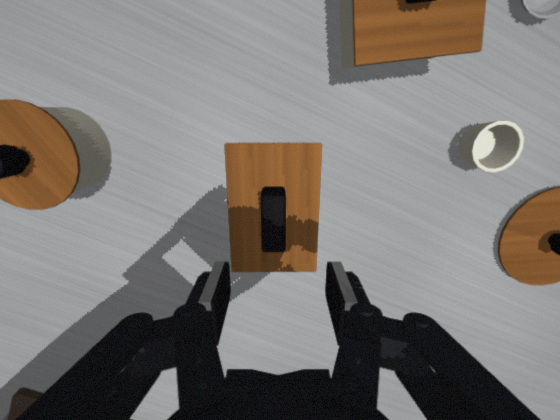

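Oblong seated: centre (480.8, -113.3), 24.1°, plate top at 0.054. On to the large round lid.

```bash
python3 -m pendant '[{"claw":0.2,"offset":[0.2,0.03,0],"roll":0},{"claw":0.2,"offset":[0.45,0.06,0],"roll":0},{"claw":0.2,"offset":[0.7,0.1,0],"roll":0},{"claw":0.2,"offset":[0.95,0.14,0],"roll":0},{"claw":0.2,"offset":[1,0.16,0],"roll":0}]'; python3 -m pendant '[{"claw":0.2,"offset":[0.25,0.03,0],"roll":0},{"claw":0.2,"offset":[0.5,0.06,0],"roll":0},{"claw":0.2,"offset":[0.75,0.1,0.05],"roll":0},{"claw":0.2,"offset":[0.95,0.14,0.09],"roll":0},{"claw":0.2,"offset":[1,0.16,0.09],"roll":0}]';python3 -m pendant '[{"claw":0.2,"offset":[0.05,0,0],"roll":0},{"claw":0.2,"offset":[0.05,0,0],"roll":0},{"claw":0.2,"offset":[0.05,0,0],"roll":0}]';python3 look.py w13; python3 plan.py .5645 -.4145 .016
```

```text
t: 19.67
tcp_pos: [0.5197, -0.2643, 0.1566]
ee_rot: [2.631, -1.714, 0.001]
wrist_force: [-0.6, 0.3, 0.6]
gripper_width: 0.051
t: 20.08
tcp_pos: [0.5574, -0.4095, 0.1407]
ee_rot: [2.632, -1.714, -0.005]
wrist_force: [-0.1, 0.8, -0.6]
gripper_width: 0.051
t: 20.33
tcp_pos: [0.5613, -0.4121, 0.1439]
ee_rot: [-2.635, 1.71, 0.002]
wrist_force: [1.3, -0.3, 0.4]
gripper_width: 0.0515
wood px [222 137 123 118] z 0.0089 plane 0.009 rect [ 564.3 -416.6  117.9  118.5   24.1] ell [ 564.1 -416.7  118.5  119.2]
rim 0.05 px [ 420   84  140  261 1752] z 0.0498 rect [ 604.1 -597.1  251.2  124.4   41.6] ell [ 544.8 -555.4   56.9   59.1]
grip top [ 564.7 -416.4   40.7] [269 196  29  28 607]
t 20.38 tcp [ 0.5614 -0.4118  0.1442]
tcp [ 0.5614 -0.4118  0.1442] yaw -65.9 q1-q6 -65.9  offset(share) [ 0.025 -0.012  0.855]
```

View pics/w13.png

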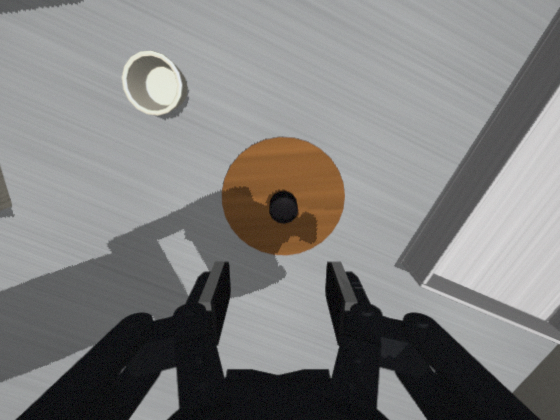

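```bash
python3 -m pendant '[{"claw":0.2,"offset":[0.037,-0.005,0.25],"roll":0},{"claw":0.2,"offset":[0.037,-0.005,0.45],"roll":0},{"claw":0.2,"offset":[0.037,-0.005,0.65],"roll":0},{"claw":0.2,"offset":[0.037,-0.005,0.78],"roll":0},{"claw":0.2,"offset":[0.037,-0.005,0.8],"roll":0}]' ;python3 -m pendant '[{"claw":0.2,"offset":[0,0,0.02],"roll":0},{"claw":0.2,"offset":[0,0,0.04],"roll":0},{"claw":0.2,"offset":[0,0,0.04],"roll":0}]'; python3 plan.py .5644 -.4165 .016
```

```text
t: 20.8
tcp_pos: [0.5618, -0.4139, 0.0192]
ee_rot: [-2.634, 1.708, 0.015]
wrist_force: [-1.2, 1.9, -0.9]
gripper_width: 0.0511
t: 21.05
tcp_pos: [0.5654, -0.4185, 0.0203]
ee_rot: [2.635, -1.71, 0.005]
wrist_force: [-1.4, 1.0, 0.4]
gripper_width: 0.0513
tcp [ 0.5654 -0.4185  0.0203] yaw -66.0 q1-q6 -66.0  offset(share) [-0.015  0.     0.029]
```

```bash
python3 -m pendant '[{"claw":0.2,"offset":[-0.008,0,0.025],"roll":0},{"claw":0.2,"offset":[-0.008,0,0.025],"roll":0},{"claw":-1,"offset":[-0.008,0,0.025],"roll":0},{"claw":-1,"offset":[-0.008,0,0.025],"roll":0},{"claw":-1,"offset":[-0.008,0,0.025],"roll":0}]' ;python3 -m pendant '[{"claw":-1,"offset":[0,0,0],"roll":0},{"claw":-1,"offset":[0,0,0],"roll":0},{"claw":-1,"offset":[0,0,0],"roll":0}]'; python3 look.py w14;python3 -m pendant '[{"claw":-1,"offset":[0,0,-0.1],"roll":0},{"claw":-1,"offset":[0,0,-0.3],"roll":0},{"claw":-1,"offset":[0,0,-0.55],"roll":0},{"claw":-1,"offset":[0,0,-0.8],"roll":0},{"claw":-1,"offset":[0,0,-1],"roll":0}]'; python3 plan.py .46 .35 .165
```

```text
t: 21.47
tcp_pos: [0.5642, -0.4175, 0.0154]
ee_rot: [2.635, -1.711, 0.002]
wrist_force: [-0.2, -1.1, 2.0]
gripper_width: 0.0251
t: 21.72
tcp_pos: [0.5642, -0.4175, 0.0154]
ee_rot: [2.635, -1.711, 0.002]
wrist_force: [-0.3, 0.9, 3.6]
gripper_width: 0.0251
wood px [172 161 212 154] z 0.0089 plane 0.009 rect [ 577.2 -412.1   91.4  118.6   23.5] ell [ 564.7 -417.5  118.6  118.9]
wood px [244 310  68  41] z 0.0089 plane 0.009 rect [ 524.  -435.8   30.2   42.    24. ] ell [ 524.5 -435.1   33.    56.3]
grip top [ 565.9 -417.    40.7] [ 246  274   64   50 2134]
t 21.77 tcp [ 0.5642 -0.4175  0.0153]
t: 22.18
tcp_pos: [0.5638, -0.4169, 0.1673]
ee_rot: [2.635, -1.711, 0.001]
wrist_force: [1.1, -0.7, -1.5]
gripper_width: 0.0246
tcp [ 0.5638 -0.4169  0.1673] yaw -66.0 q1-q6 -66.0  offset(share) [-4.952 -1.448  0.013]
```

```bash
python3 -m pendant '[{"claw":-1,"offset":[-0.12,-0.04,0],"roll":0},{"claw":-1,"offset":[-0.32,-0.1,0],"roll":0},{"claw":-1,"offset":[-0.55,-0.16,0],"roll":0},{"claw":-1,"offset":[-0.78,-0.23,0],"roll":0},{"claw":-1,"offset":[-1,-0.29,0],"roll":0}]'
python3 -m pendant '[{"claw":-1,"offset":[-0.22,-0.07,0],"roll":0},{"claw":-1,"offset":[-0.44,-0.13,0],"roll":0},{"claw":-1,"offset":[-0.66,-0.19,0],"roll":0},{"claw":-1,"offset":[-0.83,-0.24,0],"roll":0},{"claw":-1,"offset":[-1,-0.29,0],"roll":0}]'
python3 -m pendant '[{"claw":-1,"offset":[-0.2,-0.06,0],"roll":0},{"claw":-1,"offset":[-0.4,-0.12,0],"roll":0},{"claw":-1,"offset":[-0.6,-0.18,0],"roll":0},{"claw":-1,"offset":[-0.8,-0.23,0],"roll":0},{"claw":-1,"offset":[-1,-0.29,0],"roll":0}]'
python3 -m pendant '[{"claw":-1,"offset":[-0.2,-0.06,0],"roll":0},{"claw":-1,"offset":[-0.4,-0.12,0],"roll":0},{"claw":-1,"offset":[-0.6,-0.18,0],"roll":0},{"claw":-1,"offset":[-0.8,-0.23,0],"roll":0},{"claw":-1,"offset":[-1,-0.29,0],"roll":0}]'
python3 plan.py .46 .35 .165
```

```text
t: 22.6
tcp_pos: [0.5413, -0.2602, 0.1641]
ee_rot: [-2.634, 1.711, 0.003]
wrist_force: [-0.1, -0.2, -1.6]
gripper_width: 0.0245
t: 23.02
tcp_pos: [0.52, -0.1056, 0.1643]
ee_rot: [2.635, -1.71, -0.002]
wrist_force: [0.4, -0.3, -2.1]
gripper_width: 0.0247
t: 23.43
tcp_pos: [0.4985, 0.0487, 0.1644]
ee_rot: [2.634, -1.711, -0.002]
wrist_force: [1.2, 0.7, -1.4]
gripper_width: 0.0248
t: 23.85
tcp_pos: [0.4772, 0.2032, 0.1644]
ee_rot: [2.634, -1.71, -0.002]
wrist_force: [0.5, -0.3, -2.4]
gripper_width: 0.0251
tcp [0.4772 0.2032 0.1644] yaw -66.0 q1-q6 -66.0  offset(share) [-0.941 -0.293 -0.004]
```

```bash
python3 -m pendant '[{"claw":-1,"offset":[-0.2,-0.06,0],"roll":0},{"claw":-1,"offset":[-0.4,-0.12,0],"roll":0},{"claw":-1,"offset":[-0.6,-0.18,0],"roll":0},{"claw":-1,"offset":[-0.8,-0.23,0],"roll":0},{"claw":-1,"offset":[-0.9,-0.27,0],"roll":0}]'
python3 -m pendant '[{"claw":-1,"offset":[0,0,0],"roll":0},{"claw":-1,"offset":[0,0,0],"roll":0}]'
python3 look.py w15; python3 plan.py .557 .397 .12
```

```text
t: 24.27
tcp_pos: [0.4588, 0.3443, 0.1644]
ee_rot: [2.636, -1.708, -0.003]
wrist_force: [0.1, -0.7, -2.0]
gripper_width: 0.0245
t: 24.43
tcp_pos: [0.4598, 0.3419, 0.1642]
ee_rot: [2.635, -1.707, -0.001]
wrist_force: [-0.7, -1.1, -1.9]
gripper_width: 0.0248
wood px [172 161 212 154] z 0.1577 plane 0.009 rect [408.4 317.6 183.  236.6  23.7] ell [383.  306.8 237.1 238.6]
wood px [172 161 212 154] z 0.1577 plane 0.158 rect [473.  347.2  91.4 118.2  23.7] ell [460.3 341.8 118.4 119.1]
wood px [451 282  93  75] z 0.0641 plane 0.009 rect [423.6  33.3 109.2 109.   72.4] ell [423.4  31.8 109.  112.4]
wood px [451 282  93  75] z 0.0641 plane 0.064 rect [444.7  96.7  89.   88.8  72.4] ell [444.5  95.6  88.9  91.6]
wood px [243 310  69  61] z 0.1577 plane 0.009 rect [286.1 264.9  93.6  86.5  24.1] ell [286.5 266.   87.1 123.5]
wood px [243 310  69  61] z 0.1577 plane 0.158 rect [411.9 320.9  46.7  43.2  24.1] ell [412.1 321.4  43.5  61.7]
rim 0.055 px [ 192    0  143  145 2164] z 0.0548 rect [553.2 396.2 102.6 109.9  24. ] ell [555.8 397.3 108.2 110. ]
grip top [365.1 438.6  40.4] [138 239  23  21 362]
t 24.48 tcp [0.4601 0.3412 0.1641]
tcp [0.4601 0.3412 0.1641] yaw -65.9 q1-q6 -66.0  offset(share) [-0.076 -0.742  0.293]
```

View pics/w15.png

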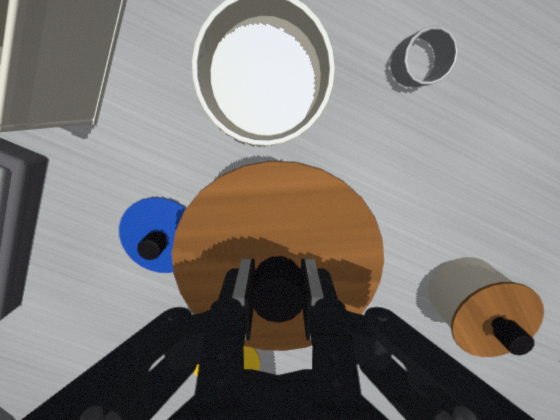

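```bash
python3 -m pendant '[{"claw":-1,"offset":[-0.02,-0.15,0.05],"roll":0},{"claw":-1,"offset":[-0.05,-0.35,0.12],"roll":0},{"claw":-1,"offset":[-0.07,-0.55,0.2],"roll":0},{"claw":-1,"offset":[-0.077,-0.7,0.28],"roll":0},{"claw":-1,"offset":[-0.077,-0.738,0.29],"roll":0}]'
python3 -m pendant '[{"claw":-1,"offset":[0,0,0],"roll":0},{"claw":-1,"offset":[0,0,0],"roll":0},{"claw":-1,"offset":[0,0,0],"roll":0}]'
python3 plan.py .5563 .3974 .071
```

```text
t: 24.9
tcp_pos: [0.5589, 0.3958, 0.1181]
ee_rot: [2.631, -1.712, -0.002]
wrist_force: [-0.9, -0.5, -2.7]
gripper_width: 0.0248
t: 25.15
tcp_pos: [0.5567, 0.3964, 0.1218]
ee_rot: [2.634, -1.712, -0.0]
wrist_force: [0.0, 0.6, -2.1]
gripper_width: 0.0248
tcp [0.5567 0.3964 0.1218] yaw -66.0 q1-q6 -66.0  offset(share) [-0.007 -0.001  0.338]
```

```bash
python3 -m pendant '[{"claw":-1,"offset":[-0.007,0,0.1],"roll":0},{"claw":-1,"offset":[-0.007,0,0.2],"roll":0},{"claw":-1,"offset":[-0.007,0,0.28],"roll":0},{"claw":-1,"offset":[-0.007,0,0.32],"roll":0},{"claw":-1,"offset":[-0.007,0,0.33],"roll":0}]'
python3 -m pendant '[{"claw":-1,"offset":[0,0,0],"roll":0},{"claw":-1,"offset":[0,0,0],"roll":0},{"claw":-1,"offset":[0,0,0],"roll":0}]'
python3 plan.py .5563 .3974 .0654
```

```text
t: 25.57
tcp_pos: [0.5546, 0.3973, 0.0681]
ee_rot: [2.631, -1.708, -0.004]
wrist_force: [-0.5, -1.2, -2.1]
gripper_width: 0.0251
t: 25.82
tcp_pos: [0.5574, 0.3985, 0.0725]
ee_rot: [-2.634, 1.71, -0.001]
wrist_force: [-0.2, -0.2, -1.3]
gripper_width: 0.0249
tcp [0.5574 0.3985 0.0725] yaw -66.0 q1-q6 -66.0  offset(share) [0.004 0.01  0.047]
```

```bash
python3 -m pendant '[{"claw":-1,"offset":[0.003,0.005,0.012],"roll":0},{"claw":-1,"offset":[0.003,0.005,0.024],"roll":0},{"claw":-1,"offset":[0.003,0.005,0.034],"roll":0},{"claw":-1,"offset":[0.003,0.005,0.042],"roll":0},{"claw":-1,"offset":[0.003,0.005,0.048],"roll":0}]'
python3 plan.py .5563 .3974 .0654
```

```text
t: 26.23
tcp_pos: [0.5562, 0.3975, 0.0653]
ee_rot: [2.634, -1.71, -0.0]
wrist_force: [-4.1, -1.8, 7.2]
gripper_width: 0.0246
tcp [0.5562 0.3975 0.0653] yaw -66.0 q1-q6 -66.0  offset(share) [ 0.001 -0.    -0.001]
```

```bash
python3 -m pendant '[{"claw":0.2,"offset":[0,0,-0.004],"roll":0},{"claw":0.2,"offset":[0,0,-0.004],"roll":0},{"claw":0.2,"offset":[0,0,-0.004],"roll":0},{"claw":0.2,"offset":[0,0,-0.004],"roll":0}]' ;python3 -m pendant '[{"claw":0.2,"offset":[0,0,-0.1],"roll":0},{"claw":0.2,"offset":[0,0,-0.25],"roll":0},{"claw":0.2,"offset":[0,0,-0.45],"roll":0},{"claw":0.2,"offset":[0,0,-0.65],"roll":0},{"claw":0.2,"offset":[0,0,-0.8],"roll":0}]' ; python3 -m pendant '[{"claw":0.2,"offset":[0,0,0],"roll":0},{"claw":0.2,"offset":[0,0,0],"roll":0},{"claw":0.2,"offset":[0,0,0],"roll":0}]'; python3 look.py w16
python3 - <<'E'
from h import *
for n in ("scene","side"):
    im,d=viewer.snapshot(n); cv2.imwrite(f"pics/{n}9.png",im[:,:,::-1])
E
```

```text
t: 26.57
tcp_pos: [0.5564, 0.3976, 0.0651]
ee_rot: [-2.634, 1.711, -0.0]
wrist_force: [-0.4, 0.3, 0.2]
gripper_width: 0.0515
t: 26.98
tcp_pos: [0.5571, 0.398, 0.1894]
ee_rot: [-2.632, 1.709, -0.003]
wrist_force: [0.4, 1.3, 1.6]
gripper_width: 0.0511
t: 27.23
tcp_pos: [0.5558, 0.3972, 0.1846]
ee_rot: [2.634, -1.711, -0.001]
wrist_force: [0.6, -0.2, -0.7]
gripper_width: 0.0514
wood px [215 138 126 121] z 0.0589 plane 0.009 rect [542.5 391.  139.5 140.4  24. ] ell [542.3 390.7 140.6 141.1]
wood px [215 138 126 121] z 0.0589 plane 0.059 rect [556.8 397.4 117.6 118.3  24. ] ell [556.6 397.2 118.5 118.9]
grip top [601.4 654.5  41.1] [ 14   0  15  63 387]
t 27.28 tcp [0.5553 0.397  0.1834]
```

View pics/w16.png

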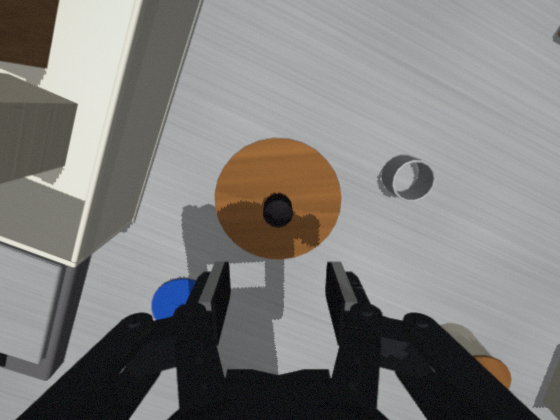

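View pics/scene9.png

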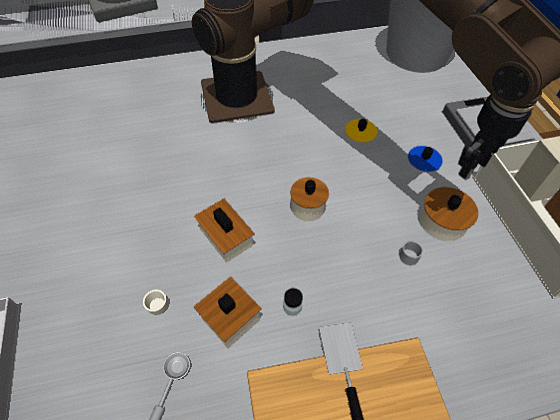

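View pics/side9.png

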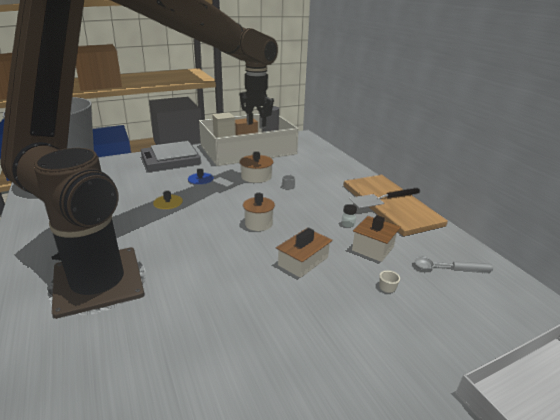

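All four lids are seated: in the scene view at (451,210), (309,195), (225,228) and (227,310). The yellow and blue lids are untouched. The arm is clear.

```bash
python3 -c "
from station import hand_in; print(hand_in())"
```

```text
the job is handed in; nothing more can be done
None
```

All four containers are closed with their matching lids, and the job was handed in at about 27 s, with the arm clear of everything. I set each lid down until I felt light contact (4 to 12 N) at the expected height, then released it and lifted away.

Wrist-camera checks after each placing, in mm:

| Lid | Lid centre (x, y) | Mouth centre measured beforehand (x, y) | Plate top height | Lid angle vs container |
|---|---|---|---|---|
| Small round | 443, 95 | 443, 94 | 64 (rim 60) | – |
| Square | 678, -137 | 677, -137 | 64 (rim 60) | 30.3° vs 30.3° |
| Oblong | 481, -113 | 480, -113 | 54 (rim 50) | 24.1° vs 24.1° |
| Large round | 557, 397 | 556, 397 | 59 (rim 55) | – |

In every case the plate top sits 4 mm above the rim, which is the plate's thickness, so the lids lie flat.

- **Containers:** the lids were measured over the mouth positions, and the final pictures show the containers standing upright. I did not measure the containers themselves again afterwards.
- **Look-alikes:** the yellow and blue lids were left alone.
- **Camera disagreement:** the fixed scene and side cameras disagreed by up to about 7 mm at the start, so I used wrist-camera positions for grasping and placing. No check failed.

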